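# Index the embossing roller between bench centres and set its keeper screw

### The arm

A 7-joint arm with a two-finger parallel gripper is mounted at the origin on a cart in front of the work surface, level with it; the furniture and walls round the work are solid. World frame = base frame: x ahead of the robot, y to its left, z up, the work surface at z = 0. Lengths are in m, angles in rad, forces in N, time in s.
With the tool pointing down it reaches from about 0.425 to 0.875 m from the base axis. Payload 9.9 kg.
Tool frame: the origin (TCP) lies on the mounting face of the last link; the fingertips stand 173 mm ahead of it and the grasp point (between the pads) lies 155 mm ahead of it; y points along the fingers, z is the direction in which the jaws open and shut, and the axes are right-handed (so a half turn about y gives the same grasp; the last joint's range is limited). The gripper opens to 85 mm and grips with 20 to 120 N. Pads are 22 mm wide; open, the fingers measure 114 mm over their backs; the gripper's body (76 mm by 85 mm) begins 54 mm behind the grasp point. The pads swing forward as they close: fully open they stand 13 mm farther back than shut.
Start: joints at [1.194, 0.576, 0.025, 1.437, -0.015, 1.129, -0.057], TCP at [0.195, -0.646, 0.405] pointing down, gripper open.
Joint ranges: [-2.76, 2.76], [-0.34, 2.15], [-1.52, 1.57], [0.19, 2.46], [-1.09, 4.23], [0.17, 1.99], [-2.82, 2.82]. Speed limits (rad/s): [2.22, 2.22, 3.01, 3.01, 3.14, 3.14, 3.14].

### API

Orientations are given as [roll, pitch, yaw] about the fixed x, y, z axes, in that order (R = Rz(yaw) Ry(pitch) Rx(roll)).
In Python, from station import monitor, snapshot, camera_params, order, finder gives the robot as it stands. The module is installed in compiled form; this text tells all that it offers.
- The arm moves only by the tool drive_tool, never from a script. Its argument "moves" is one flat list of numbers, 7 for each row, row after row: the gripper command: -1 is shut, 1 is fully open, values between are in proportion, then the shift along the tool's x, y, z each as a share of 0.15 m, from -1 to 1, then the turn, a rotation vector about the tool's x, y, z each as a share of pi/4 rad, from -1 to 1. In form: [fingers, x, y, z, ax, ay, az, fingers, x, y, z, ax, ay, az, ...]. A call has 1 to 20 rows; each row is the pose to reach, as a shift and turn from the pose measured when the call began, along the tool's axes at that moment; what a row does not reach only later rows make up. A row lasts 1/10 s, in which the tool goes at most 50 mm and 8.59 degrees, less where a joint would pass 70% of its speed; a pose out of reach is approached as far as the arm can. A call with a number of a shift or a turn outside -1 to 1 is refused whole. A call with a gripper value outside its range is refused whole. The fingers move at their own pace and stop on an object; "newtons" is the grip in N (left out, the last holds). Time passes only in rows, so rows that repeat a pose let the fingers close. It gives the time, the measured TCP pose, the force and the opening at its end, in the units of the state.
- monitor.observe(): the state, without advancing time (a new reading comes with each control period).
- snapshot(name): name is "side" or "top"; returns (picture, depth): 384x512x3 uint8, red, green, blue; 384x512 float32, m along the optical axis (not along the pixel's ray), 0 where there is no reading.
- camera_params(name): a dict with "vfov" (degrees; the focal length in pixels is half the picture's height over the tangent of half this angle, whatever the lens; pixels are square), "cx", "cy" (the principal point, pixels), "R" (3x3) and "t" (3): a world point X has camera coordinates R X + t. Camera axes: x right, y down, z forward; pixel columns grow to the right and rows downward; lengths in m; the calibration is good to about 2 mm. A picture is of the moment at which its call begins. camera_params takes no time and is no camera call.
- order.hand_in(): hands the job in, once; it reports no verdict.
Trained networks look in the newest picture that a camera, given by its name, has taken for a name from the list of things; names that differ only in an ending like _2 or _b are one class to them, and where a whole thing is asked for, a point or a joint stands for the part that bears it (a point fixed in the world has none). Each returns a list of dicts, best first, with "conf" (0 to 1); they miss things now and then, are a little off and sometimes report something else, mostly with a low value. They report only what shows in the picture. A call takes as long as a camera call.
- finder.regions_of(camera, thing): "pixels" (384x512 bool, what is visible of it).
- finder.spot_point(camera, thing): "xyz" ([x, y, z] in m, in world coordinates, good to about 4 mm: a listed point, or the origin of a listed thing).
The state is a dict: "time": time; "q": joint angles; "qd": joint speeds; "joint_torque": joint torques, N m; "position": TCP position; "eef_rot": TCP orientation; "wrist_force": force on the tool from outside, world axes, zero at the start; "ft_torque": the same for the moment, N m; "width": finger opening in m.
Only numpy, scipy, OpenCV 4.12 (cv2) and the standard library are available. Lean on these libraries where they do the work, as an engineer would, in place of code of your own. Each camera call takes 0.05 s, during which the arm holds its last target.

### The job

The wax-embossing roller hangs between the two bench centres. Turn it on its axis until the flat on its end collar faces straight up under the keeper screw, then run the keeper screw down until its foot bottoms on the flat, and back it off a quarter of a turn so that it keeps the roller from rolling over without pinching it. Leave the screw and the roller like that, and do not push the things lying about.

Things in the scene. Friction and masses are not known exactly. Their poses are not given: they have to be found in the camera images.
- bench_centres: Fixture bolted to the bench, 212 x 58 mm: bed 19 high, low grey headstock (96 high) at its -x end, tall tailstock at its +x end. Origin: under the bed's centre, on the bench; x runs along the roller's axis (82 above) to the tailstock, z up. The tailstock's columns carry the keeper arm, a grey bar over x = 43 to 107, 42 to 65 above the axis (column ends 68); its clamped height differs by a mm or so each time.
- roller: Embossing roller, 148 long, turning between the centres about its x (the fixture's x), 0.9 kg; drag of 0.06 N m, so it stays where left. Origin on the axis over the bed's centre. Brass drum 40 in diameter from x = -66 to 34 (ribbed from -5; grip across it near x = -30). Steel collar 48 in diameter from x = 40 to 62 with one milled flat 26 wide. z points squarely out of the flat: flat up = z up.
- flat_mid (a point): Centre of the collar's flat, 20 mm from the roller's axis (4 mm below the collar's round), at x = 51; turns with the roller. A thin dark scribed line runs along the middle of the flat and, in line with it, along the plain part of the drum. It starts turned 45 to 130 degrees from up, facing to the robot's right.
- keeper_screw: Vertical thumbscrew through the keeper arm over the collar (fixture x = 51). Dark square head to grip across its flats: 24 x 24 (flats square to its x and y), 32 tall. Origin on the screw's axis, 12 below the head's top and 20 above its lower edge, where a hub 17 in diameter begins. Clockwise from above lowers it 12 mm a turn (quick thread), head and foot together. Turns with 0.04 N m, stays where left.
- foot_face (a point): Centre of the underside of the screw's swivel foot (steel disc 19 in diameter, does not turn). Starts 5 to 8 mm above where an upturned flat comes to lie. As it bottoms on the flat it levels the roller's last few degrees and the screw's torque rises sharply: stop at 0.12 to 0.15 N m. On the collar's round it bottoms 4 mm too soon.
- tweezers: Steel tweezers, 122 mm long, lying beside the fixture on its right: leave alone.
- open_mould: Opened rubber mould 86 x 66 x 24 mm, cream and pink, to the right: leave alone.
- mould_small: Pink rubber mould 63 x 47 x 23 mm, front right of the fixture: leave alone.
- offcut_pot: Round light plastic pot 71 mm in diameter, 45 tall, back right: leave alone.
- mould_back: Pink rubber mould 80 x 59 x 27 mm, on the white sheet behind the fixture: leave alone.
- scrap_tub: Clear tub 104 x 116 x 72 mm, far right: leave alone.

How it is judged:
By the outcome, as a careful person would: the job done as asked, in the order asked, and still so for the second after the job is handed in, with the robot touching nothing.
It also fails if it takes over 72 s, if anything falls off the work surface, if the arm or the gripper's body presses on something with over 40 N, if the wrist force passes 120 N, or if a joint passes its speed limit or range.

## Working session

There is one attempt and no reset: what is moved stays moved. The work goes in short steps, Python scripts to look and compute and a tool call to move; the robot and the scene stay as the last step left them, time stands still between calls to the robot, and variables do not carry over. Pictures are saved under pics/ and viewed, and the job is handed in when it is done.

Besides the shell and the picture viewer there is one more tool, called after "Call:" by a JSON object that holds its "op" and its "data", one argument or row to a line. drive_tool: Moves the arm, as the interface text tells. Its arguments: {"type":"object","properties":{"moves":{"type":"array","items":{"type":"number","minimum":-1,"maximum":1}},"newtons":{"type":"number"}},"required":["moves"]}

```bash
mkdir -p pics; ls; python3 - <<'E'
from station import monitor, snapshot, camera_params
import cv2,numpy as np
s=monitor.observe()
for k,v in s.items(): print(k,np.round(v,4))
for n in ("side","top"):
    p,d=snapshot(n); cv2.imwrite(f"pics/{n}0.png",p[:,:,::-1]); np.save(f"{n}0.npy",d)
    c=camera_params(n); print(n,c)
E
```

```text
pics
time 0.0
q [ 1.1942  0.5765  0.0248  1.4379 -0.015   1.129  -0.0565]
qd [ 0.0005  0.0009 -0.0016 -0.0007  0.0005 -0.0001 -0.0003]
joint_torque [-2.00000e-04 -7.65765e+01  2.25020e+00 -2.85971e+01  1.52000e-02
  1.28000e-02  0.00000e+00]
position [ 0.1948 -0.6461  0.4038]
eef_rot [-1.5724e+00 -1.0000e-04 -2.8487e+00]
wrist_force [ 0.3735  0.8728 -0.1317]
ft_torque [-0.0262 -0.0526  0.0152]
width 0.0851
side {'vfov': 46.97828096678079, 'cx': 253.85292234382828, 'cy': 180.32722513340522, 'R': array([[-0.9099045 , -0.41434836, -0.0197291 ],
       [-0.25761061,  0.60170836, -0.75603163],
       [ 0.32513163, -0.68283416, -0.65423768]]), 't': array([0.33812507, 0.46181652, 0.67125193])}
top {'vfov': 43.167091999979675, 'cx': 245.86600176026047, 'cy': 194.18992488329252, 'R': array([[ 2.52212368e-02, -9.99679829e-01,  2.03181633e-03],
       [-9.98003088e-01, -2.52965699e-02, -5.78784970e-02],
       [ 5.79113640e-02, -5.67991698e-04, -9.98321567e-01]]), 't': array([-0.40741017,  0.54776147,  1.33176142])}
```

View pics/side0.png

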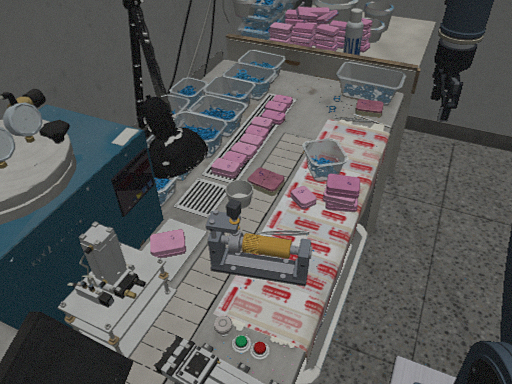

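View pics/top0.png

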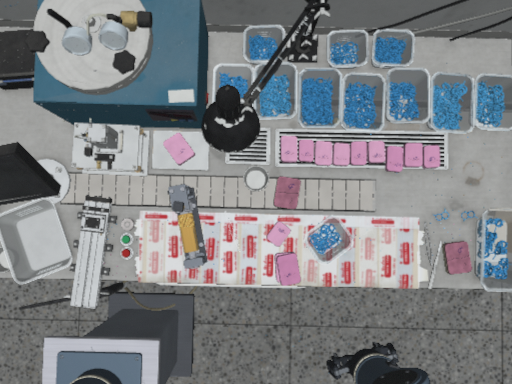

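```bash
python3 - <<'E'
from station import finder
import numpy as np
for c in("side","top"):
  for t in ("bench_centres","roller","flat_mid","keeper_screw","foot_face"):
    print(c,t,[(round(float(r['conf']),2),np.round(r['xyz'],4)) for r in finder.spot_point(c,t)[:2]])
E
```

```text
side bench_centres [(0.72, array([ 0.4581, -0.2335, -0.0011])), (0.38, array([ 0.4394, -0.6134, -0.0034]))]
side roller [(0.97, array([ 0.4626, -0.2332,  0.081 ]))]
side flat_mid [(0.8, array([ 0.5208, -0.2448,  0.0928]))]
side keeper_screw [(0.76, array([ 0.5128, -0.2276,  0.1822]))]
side foot_face [(0.6, array([ 0.5128, -0.2233,  0.105 ]))]
top bench_centres [(0.66, array([ 0.4674, -0.2369, -0.0029]))]
top roller [(0.76, array([ 0.4697, -0.2373,  0.0826]))]
top flat_mid [(0.67, array([ 0.5196, -0.2405,  0.091 ])), (0.67, array([ 0.6799, -0.2023,  0.0079]))]
top keeper_screw [(0.56, array([ 0.5149, -0.2313,  0.1782])), (0.41, array([ 0.4548, -0.3542, -0.0023]))]
top foot_face [(0.31, array([ 0.5166, -0.2297,  0.1805]))]
```

```bash
cat > h.py <<'E'
import numpy as np,cv2
from station import monitor,snapshot,camera_params,finder
def K(n):
    c=camera_params(n); f=192/np.tan(np.radians(c['vfov']/2)); return c,f
def cloud(n,d):
    c,f=K(n); v,u=np.mgrid[:384,:512]
    X=np.stack([(u-c['cx'])/f*d,(v-c['cy'])/f*d,d],-1)
    return (X-c['t'])@np.array(c['R'])
def proj(n,P):
    c,f=K(n); P=np.atleast_2d(P); q=P@np.array(c['R']).T+c['t']
    return np.c_[q[:,0]/q[:,2]*f+c['cx'],q[:,1]/q[:,2]*f+c['cy']]
def crop(p,box,s,name):
    u0,v0,u1,v1=box
    cv2.imwrite(name,cv2.resize(p[v0:v1,u0:u1,::-1],None,fx=s,fy=s,interpolation=cv2.INTER_CUBIC))
E
python3 - <<'E'
from h import *
for n,b in(("side",(200,190,320,290)),("top",(150,170,230,280))):
    p=cv2.imread(f"pics/{n}0.png")[:,:,::-1]; crop(p,b,6 if n=="side" else 5,f"pics/{n}0c.png")
    P=cloud(n,np.load(f"{n}0.npy")); 
    # fixture region
    m=(P[...,0]>.32)&(P[...,0]<.62)&(P[...,1]>-.32)&(P[...,1]<-.15)&(P[...,2]>.03)&(P[...,2]<.3)
    Q=P[m]; print(n,m.sum(),np.round(Q.min(0),3),np.round(Q.max(0),3))
    for lo,hi in((.03,.08),(.08,.11),(.11,.14),(.14,.16),(.16,.22)):
        k=Q[(Q[:,2]>lo)&(Q[:,2]<hi)]
        if len(k)>3: print(lo,len(k),np.round(k.mean(0),4),np.round(k.min(0),3),np.round(k.max(0),3))
    # drum top ridge
    acc=[]
    for t in ("roller",):
        r=finder.regions_of(n,t)
        if r:
            M=r[0]['pixels']; R=P[M&m]; print('roller px',M.sum(),r[0]['conf'],np.round(R.mean(0),4)); 
            c=R.mean(0); w=np.linalg.svd(R[:,:2]-c[:2])[2][0]; print('yaw',np.degrees(np.arctan2(w[1],w[0])),'zmax',np.percentile(R[:,2],[50,90,98]))
E
```

```text
side 3087 [ 0.357 -0.281  0.03 ] [ 0.575 -0.19   0.199]
0.03 522 [ 0.47   -0.2178  0.0572] [ 0.359 -0.275  0.03 ] [ 0.565 -0.19   0.08 ]
0.08 1692 [ 0.4566 -0.2301  0.0955] [ 0.357 -0.281  0.08 ] [ 0.574 -0.19   0.11 ]
0.11 150 [ 0.5299 -0.2074  0.1293] [ 0.505 -0.241  0.11 ] [ 0.566 -0.191  0.14 ]
0.14 480 [ 0.5397 -0.2157  0.1458] [ 0.504 -0.247  0.14 ] [ 0.575 -0.191  0.159]
0.16 243 [ 0.5133 -0.2211  0.1865] [ 0.504 -0.237  0.162] [ 0.528 -0.213  0.199]
roller px 1247 0.77 [ 0.4599 -0.2287  0.0944]
yaw -165.16293204658427 zmax [0.09651746 0.1034171  0.10541047]
top 1425 [ 0.357 -0.287  0.03 ] [ 0.572 -0.194  0.2  ]
0.03 56 [ 0.4669 -0.256   0.0616] [ 0.366 -0.287  0.03 ] [ 0.572 -0.213  0.08 ]
0.08 893 [ 0.4376 -0.2474  0.0955] [ 0.357 -0.284  0.08 ] [ 0.571 -0.209  0.108]
0.11 55 [ 0.5452 -0.2244  0.1376] [ 0.504 -0.25   0.13 ] [ 0.571 -0.194  0.14 ]
0.14 314 [ 0.5437 -0.224   0.1442] [ 0.504 -0.249  0.14 ] [ 0.572 -0.197  0.155]
0.16 107 [ 0.5141 -0.2301  0.192 ] [ 0.503 -0.24   0.165] [ 0.526 -0.216  0.2  ]
roller px 634 0.87 [ 0.4518 -0.2445  0.0968]
yaw -167.76723631286177 zmax [0.09785466 0.1028479  0.10492317]
```

```bash
python3 -c "
from station import monitor;print(monitor.observe()['time'])"
```

```text
0.7
```

View pics/side0c.png

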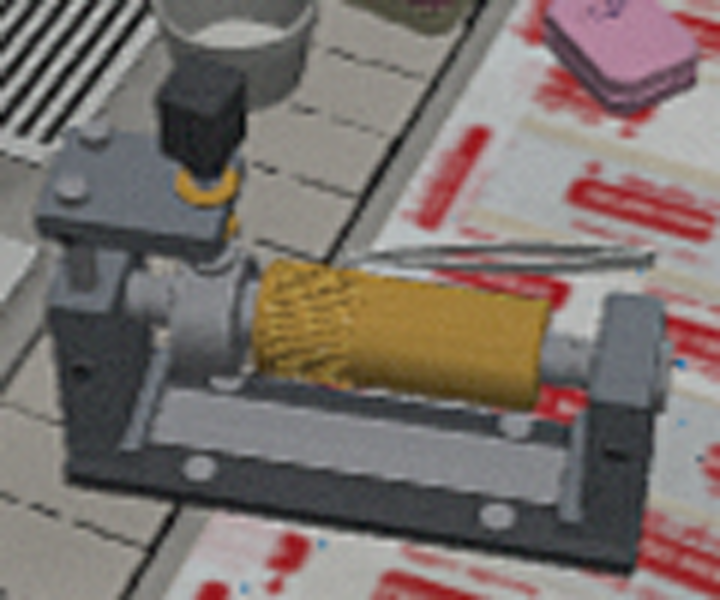

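View pics/top0c.png

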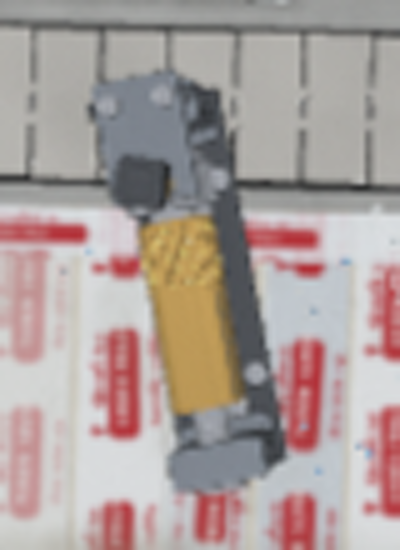

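```bash
python3 - <<'E'
from h import *
from scipy.optimize import least_squares
for n in("side","top"):
    P=cloud(n,np.load(f"{n}0.npy")); p=cv2.imread(f"pics/{n}0.png")
    hsv=cv2.cvtColor(p,cv2.COLOR_BGR2HSV)
    m=(P[...,0]>.35)&(P[...,0]<.51)&(P[...,1]>-.30)&(P[...,1]<-.18)&(P[...,2]>.05)&(P[...,2]<.115)&(hsv[...,0]>12)&(hsv[...,0]<30)&(hsv[...,1]>110)
    Q=P[m]; 
    def r(v):
        d=np.array([np.cos(v[0]),np.sin(v[0]),0]); nn=np.array([-d[1],d[0],0])
        a=(Q-[.45,-.238,0])@nn-v[1]; return np.hypot(a,Q[:,2]-v[2])-.02
    s=least_squares(r,[.19,0,.082],loss='soft_l1',f_scale=.001)
    yaw=s.x[0]; d=np.array([np.cos(yaw),np.sin(yaw)]); nn=np.array([-d[1],d[0]])
    o=np.array([.45,-.238])+nn*s.x[1]
    t=(Q[:,:2]-o)@d; lo,hi=np.percentile(t,[1,99])
    # drum from -66 to 34 -> centre -16
    c=o+d*((lo+hi)/2+.016)
    print(n,m.sum(),'yaw',np.degrees(yaw),'z',s.x[2],'len',hi-lo,'orig',c,'rms',np.sqrt(np.mean(s.fun**2)))
    # head
    h=(P[...,2]>.168)&(P[...,2]<.22)&(abs(P[...,0]-.515)<.03)&(abs(P[...,1]+.228)<.03)
    H=P[h]; top=H[H[:,2]>np.percentile(H[:,2],98)-.003]; 
    print(' head top',len(top),np.round(top.mean(0),4),np.percentile(H[:,2],[0,50,98]),'pred axis',c+.051*d)
    rr=cv2.minAreaRect((top[:,:2]*1000).astype(np.float32)); print(rr)
    A=P[(P[...,2]>.138)&(P[...,2]<.152)&(abs(P[...,0]-.54)<.06)&(abs(P[...,1]+.222)<.06)]
    print(' arm z',np.median(A[:,2]),cv2.minAreaRect((A[:,:2]*1000).astype(np.float32)))
E
```

```text
side 881 yaw 12.760950815453535 z 0.08312227737003014 len 0.09707934429507442 orig [ 0.46581322 -0.2382811 ] rms 0.001534081301472576
 head top 53 [ 0.5152 -0.2254  0.1977] [0.1682777  0.19019516 0.199081  ] pred axis [ 0.51555352 -0.22701603]
((515.9415893554688, -226.3213653564453), (18.43092155456543, 18.539894104003906), 82.73001861572266)
 arm z 0.14498903803659083 ((538.8773193359375, -221.14500427246094), (65.3866958618164, 53.15095901489258), 13.047797203063965)
top 511 yaw 12.45540944275039 z 0.08122916456189291 len 0.09518677585168439 orig [ 0.46496808 -0.23912295] rms 0.002228168380744455
 head top 28 [ 0.5142 -0.2285  0.1976] [0.16983596 0.19376986 0.1990814 ] pred axis [ 0.51476775 -0.22812329]
((515.963134765625, -228.84385681152344), (16.708993911743164, 14.443130493164062), 2.432295560836792)
 arm z 0.1433018390426945 ((537.8074340820312, -222.66546630859375), (63.59013748168945, 51.363407135009766), 11.139434814453125)
```

```bash
python3 - <<'E'
from h import *
# expected projection of scribed line for various angles, sample darkness along plain drum x -60..-8
o=np.array([.4652,-.2385]);yaw=np.radians(12.6);d=np.array([np.cos(yaw),np.sin(yaw)]);nn=np.array([-d[1],d[0]])
p=cv2.imread("pics/top0.png")
crop(p[:,:,::-1],(178,200,212,270),9,"pics/drum.png")
g=cv2.cvtColor(p,cv2.COLOR_BGR2GRAY).astype(np.float32)
for a in range(-60,121,5):
    t=np.radians(a); xs=np.linspace(-.062,-.008,40)
    P=np.c_[o+np.outer(xs,d)+nn*(-.02*np.sin(t)),np.full(40,.082+.02*np.cos(t))]
    uv=proj("top",P).astype(np.float32)
    print(a,np.round(uv[20],1),cv2.remap(g,uv[:,0].copy(),uv[:,1].copy(),cv2.INTER_LINEAR).mean().round(1))
E
```

```text
-60 [181.6 240.7] 153.6
-55 [181.9 240.6] 147.0
-50 [182.2 240.6] 141.6
-45 [182.6 240.5] 138.9
-40 [183.  240.4] 141.0
-35 [183.5 240.3] 146.2
-30 [184.  240.2] 151.0
-25 [184.6 240.1] 154.0
-20 [185.2 240. ] 155.2
-15 [185.8 239.9] 155.6
-10 [186.4 239.8] 155.8
-5 [187.  239.7] 155.8
0 [187.7 239.5] 155.7
5 [188.4 239.4] 155.9
10 [189.  239.3] 156.2
15 [189.7 239.1] 155.8
20 [190.4 239. ] 155.2
25 [191.  238.9] 155.5
30 [191.6 238.7] 156.7
35 [192.2 238.6] 157.4
40 [192.8 238.5] 155.4
45 [193.3 238.4] 150.6
50 [193.8 238.3] 140.8
55 [194.3 238.2] 127.7
60 [194.7 238.1] 117.1
65 [195. 238.] 109.7
70 [195.4 237.9] 104.3
75 [195.6 237.9] 99.7
80 [195.8 237.8] 96.4
85 [196.  237.8] 94.2
90 [196.1 237.8] 92.9
95 [196.1 237.8] 92.4
100 [196.1 237.8] 92.6
105 [196.  237.8] 93.5
110 [195.9 237.8] 95.3
115 [195.7 237.8] 98.2
120 [195.5 237.8] 102.3
```

View pics/drum.png

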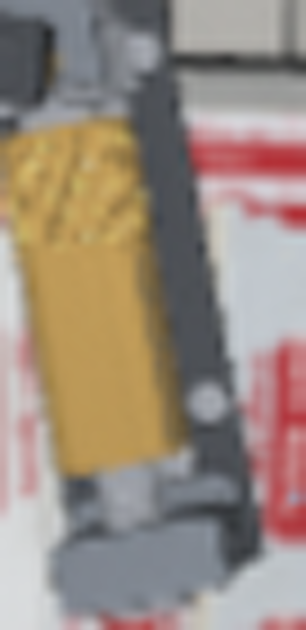

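```bash
python3 - <<'E'
from h import *
o=np.array([.4652,-.2385]);yaw=np.radians(12.6);d=np.array([np.cos(yaw),np.sin(yaw)]);nn=np.array([-d[1],d[0]])
p=cv2.imread("pics/top0.png").astype(np.float32)
# straighten: sample lateral px offset across, avg along x
for off in np.arange(-28,32,1.5):
    acc=[]
    for x in np.linspace(-.060,-.01,40):
        P=np.r_[o+x*d-nn*off/1000,.09]
        uv=proj("top",P)[0]
        acc.append(cv2.getRectSubPix(p,(1,1),(float(uv[0]),float(uv[1])))[0,0])
    print(off,np.round(np.mean(acc,0)[::-1]))
E
```

```text
-28.0 [198. 171. 172.]
-26.5 [202. 184. 185.]
-25.0 [203. 188. 188.]
-23.5 [202. 185. 185.]
-22.0 [201. 182. 182.]
-20.5 [196. 177. 176.]
-19.0 [182. 164. 156.]
-17.5 [168. 148. 128.]
-16.0 [163. 139. 100.]
-14.5 [166. 137.  83.]
-13.0 [174. 142.  81.]
-11.5 [182. 147.  84.]
-10.0 [186. 151.  86.]
-8.5 [188. 152.  87.]
-7.0 [188. 153.  87.]
-5.5 [188. 153.  87.]
-4.0 [188. 153.  87.]
-2.5 [188. 153.  87.]
-1.0 [188. 153.  87.]
0.5 [189. 153.  88.]
2.0 [189. 153.  88.]
3.5 [189. 153.  87.]
5.0 [188. 152.  87.]
6.5 [188. 152.  87.]
8.0 [189. 153.  87.]
9.5 [190. 154.  88.]
11.0 [190. 154.  88.]
12.5 [186. 151.  86.]
14.0 [178. 145.  83.]
15.5 [158. 131.  80.]
17.0 [138. 116.  75.]
18.5 [124. 105.  69.]
20.0 [112.  96.  66.]
21.5 [100.  89.  69.]
23.0 [91. 86. 79.]
24.5 [87. 88. 90.]
26.0 [89. 92. 97.]
27.5 [ 92.  96. 101.]
29.0 [ 94.  98. 103.]
30.5 [ 94.  98. 103.]
```

```bash
cat >> h.py <<'E'
from scipy.spatial.transform import Rotation as Ro
O=np.array([.4652,-.2385,0.]);YAW=np.radians(12.6)
D=np.array([np.cos(YAW),np.sin(YAW),0]);N=np.array([-D[1],D[0],0]);Z=np.array([0,0,1.])
def rollR(a): # a = tilt deg of body to the right
    s,c=np.sin(np.radians(a)),np.cos(np.radians(a))
    return np.c_[-D,N*s-Z*c,-N*c-Z*s]
def rel(pos,R,quiet=False):
    st=monitor.observe(); p=np.array(st['position']); R0=Ro.from_euler('xyz',st['eef_rot']).as_matrix()
    sh=R0.T@(np.array(pos)-p)/.15; tu=Ro.from_matrix(R0.T@R).as_rotvec()/(np.pi/4)
    if not quiet: print('t',round(st['time'],2),'shift',np.round(sh,3),'turn',np.round(tu,3),'pos',np.round(p,4),'F',np.round(st['wrist_force'],2),'T',np.round(st['ft_torque'],3),'w',round(st['width'],4))
    return sh,tu
def tcp(fx,a,back,lat=0,z=.082):
    R=rollR(a); g=O+D*fx+N*lat+Z*z
    return g-R[:,1]*(.155+back),R
E
python3 - <<'E'
from h import *
rel(*tcp(-.03,30,.1))
print(tcp(-.03,30,.1)[0])
E
```

```text
t 0.7 shift [-2.249  0.679 -1.249] turn [-0.666  0.091  0.024] pos [ 0.1948 -0.6463  0.4047] F [ 0.38 -0.17  0.54] T [-0.034 -0.002 -0.028] w 0.0854
[ 0.46373576 -0.36947368  0.30283648]
```

Call:
{"op": "drive_tool", "data": {
  "moves": [1,-0.95,0.1,-0.55,-0.33,0.05,0,1,-0.95,0.1,-0.55,-0.33,0.05,0,1,-0.95,0.1,-0.55,-0.33,0.05,0,1,-0.95,0.1,-0.55,-0.33,0.05,0,1,-0.95,0.1,-0.55,-0.33,0.05,0],
  "newtons": 60
}}

```text
time: 1.2
position: [0.3101, -0.5241, 0.3897]
eef_rot: [-1.831, -0.004, -2.883]
wrist_force: [-0.6, -0.7, -0.5]
width: 0.0853
```

```bash
python3 - <<'E'
from h import *
rel(*tcp(-.03,30,.1)); print(monitor.observe()['q'])
E
```

```text
t 1.2 shift [-1.256  0.744 -0.562] turn [-0.336  0.044  0.023] pos [ 0.3101 -0.5241  0.3897] F [-0.59 -0.7  -0.52] T [-0.229 -0.047  0.025] w 0.0853
[ 0.98614861  0.56246917 -0.0035611   1.52196753 -0.08069844  1.30541415
 -0.29842614]
```

Call:
{"op": "drive_tool", "data": {
  "moves": [1,-0.95,0.5,-0.43,-0.336,0.044,0.023,1,-0.95,0.5,-0.43,-0.336,0.044,0.023,1,-0.95,0.5,-0.43,-0.336,0.044,0.023,1,-0.95,0.5,-0.43,-0.336,0.044,0.023,1,-0.95,0.5,-0.43,-0.336,0.044,0.023]
}}

```text
time: 1.7
position: [0.4289, -0.4066, 0.3321]
eef_rot: [-2.097, 0.001, -2.917]
wrist_force: [-1.7, -0.4, -0.8]
width: 0.0852
```

```bash
python3 - <<'E'
from h import *
rel(*tcp(-.03,30,.1)); print(monitor.observe()['q'])
E
```

```text
t 1.7 shift [-0.282  0.264 -0.066] turn [0.003 0.006 0.002] pos [ 0.4289 -0.4066  0.3321] F [-1.72 -0.43 -0.81] T [-0.511 -0.084 -0.01 ] w 0.0852
[ 0.8116957   0.65655642 -0.0764051   1.56330914 -0.24891883  1.37129715
 -0.49981456]
```

Call:
{"op": "drive_tool", "data": {
  "moves": [1,-0.282,0.264,-0.066,0,0,0,1,-0.282,0.264,-0.066,0,0,0,1,-0.282,0.4,-0.066,0,0,0,1,-0.282,0.6,-0.066,0,0,0,1,-0.282,0.8,-0.066,0,0,0,1,-0.282,0.92,-0.066,0,0,0,1,-0.282,0.931,-0.066,0,0,0,1,-0.282,0.931,-0.066,0,0,0,1,-0.282,0.931,-0.066,0,0,0]
}}

```text
time: 2.6
position: [0.4527, -0.322, 0.2173]
eef_rot: [-2.095, 0.002, -2.918]
wrist_force: [0.3, -1.0, 0.2]
width: 0.0855
```

```bash
python3 - <<'E'
from h import *
rel(*tcp(-.03,30,0)); print(monitor.observe()['q'])
p,d=snapshot("side"); crop(p,(200,150,330,290),5,"pics/s1.png")
p,d=snapshot("top"); crop(p,(150,170,250,290),5,"pics/t1.png")
E
```

```text
t 2.6 shift [-0.003  0.011 -0.004] turn [ 0.     0.005 -0.   ] pos [ 0.4527 -0.322   0.2173] F [ 0.29 -0.96  0.23] T [-0.55  -0.06   0.001] w 0.0855
[ 0.71559977  0.74627076 -0.11725816  1.76976149 -0.305232    1.04909673
 -0.52435715]
```

View pics/s1.png

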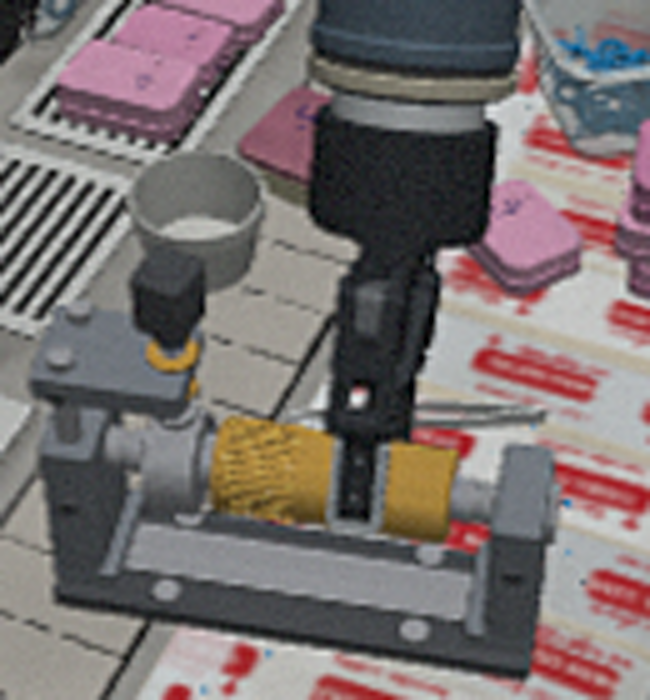

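View pics/t1.png

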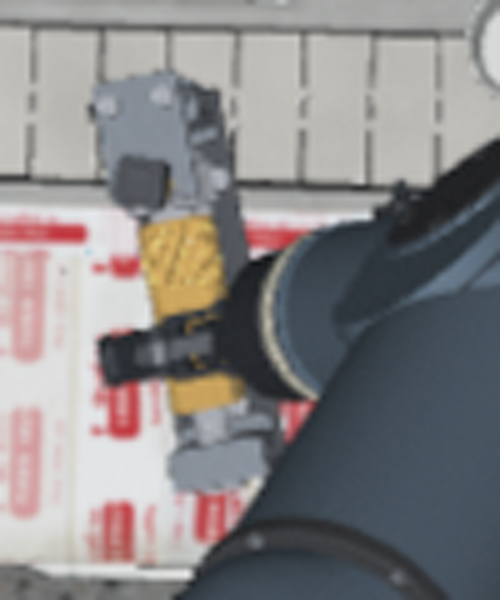

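Call:
{"op": "drive_tool", "data": {
  "moves": [-1,0,0.011,0,0,0,0,-1,0,0.011,0,0,0,0,-1,0,0.011,0,0,0,0,-1,0,0.011,0,0,0,0,-1,0,0.011,0,0,0,0,-1,0,0.011,0,0,0,0],
  "newtons": 40
}}

```text
time: 3.3
position: [0.4526, -0.3203, 0.2163]
eef_rot: [-2.096, 0.002, -2.918]
wrist_force: [-1.0, 1.3, 6.9]
width: 0.0387
```

```bash
python3 - <<'E'
from h import *
rel(*tcp(-.03,30,0))
E
```

```text
t 3.3 shift [-0.001 -0.001  0.003] turn [0.002 0.005 0.   ] pos [ 0.4526 -0.3203  0.2163] F [-0.99  1.3   6.89] T [ 0.301  0.256 -0.112] w 0.0387
```

Call:
{"op": "drive_tool", "data": {
  "moves": [-1,0,0.004,-0.09,0.111,0,0,-1,0,0.016,-0.179,0.222,0,0,-1,0,0.035,-0.267,0.333,0,0,-1,0,0.062,-0.353,0.444,0,0,-1,0,0.097,-0.437,0.556,0,0,-1,0,0.138,-0.517,0.667,0,0,-1,0,0.138,-0.517,0.667,0,0]
}}

```text
time: 4.0
position: [0.4349, -0.2439, 0.2375]
eef_rot: [-1.568, 0.002, -2.916]
wrist_force: [-0.5, -4.7, -6.9]
width: 0.0384
```

```bash
python3 - <<'E'
from h import *
rel(*tcp(-.03,0,0))
p,d=snapshot("side"); crop(p,(200,150,330,290),5,"pics/s2.png")
E
```

```text
t 4.0 shift [-0.005  0.003  0.009] turn [-0.004  0.007 -0.002] pos [ 0.4349 -0.2439  0.2375] F [-0.52 -4.72 -6.85] T [-1.071  0.069 -0.304] w 0.0384
```

View pics/s2.png

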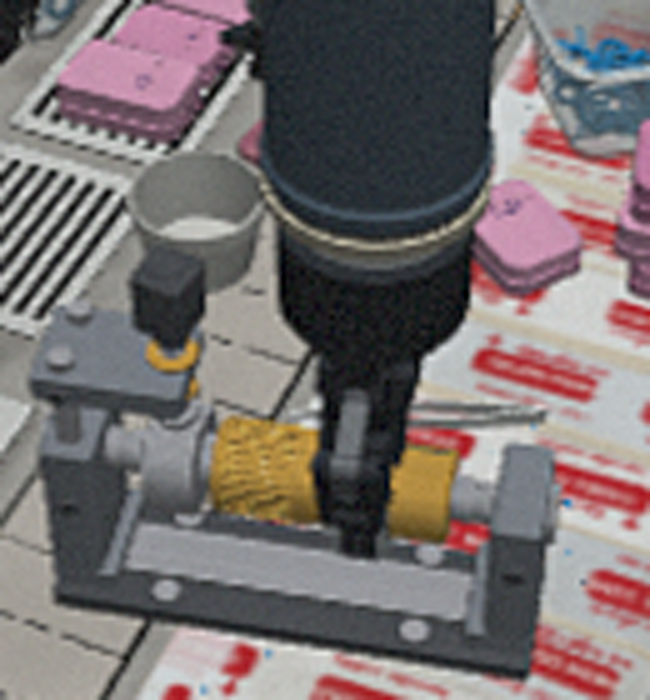

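Call:
{"op": "drive_tool", "data": {
  "moves": [-1,0,0.004,-0.09,0.111,0,0,-1,0,0.016,-0.179,0.222,0,0,-1,0,0.035,-0.267,0.333,0,0,-1,0,0.062,-0.353,0.444,0,0,-1,0,0.097,-0.437,0.556,0,0,-1,0,0.121,-0.485,0.622,0,0,-1,0,0.121,-0.485,0.622,0,0]
}}

```text
time: 4.75
position: [0.4228, -0.1836, 0.2243]
eef_rot: [-1.157, -0.014, -2.918]
wrist_force: [4.2, 35.3, 19.6]
width: 0.0389
```

```bash
python3 - <<'E'
from h import *
rel(*tcp(-.03,-28,0)); print(monitor.observe()['q'])
p,d=snapshot("side"); crop(p,(200,150,330,290),5,"pics/s3.png")
p,d=snapshot("top"); crop(p,(150,170,250,290),5,"pics/t3.png")
E
```

```text
t 4.75 shift [ 0.003  0.007 -0.075] turn [0.096 0.012 0.014] pos [ 0.4228 -0.1836  0.2243] F [ 4.2  35.29 19.65] T [ 5.536 -1.328  0.42 ] w 0.0389
[-0.15116491  0.59676805  0.44957715  2.30681432  0.84249836  0.17837057
 -1.95960403]
```

View pics/s3.png

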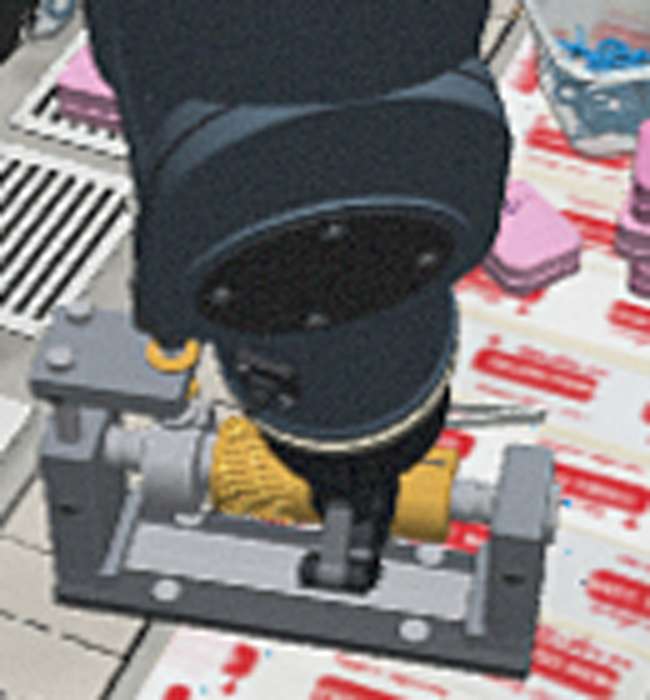

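View pics/t3.png

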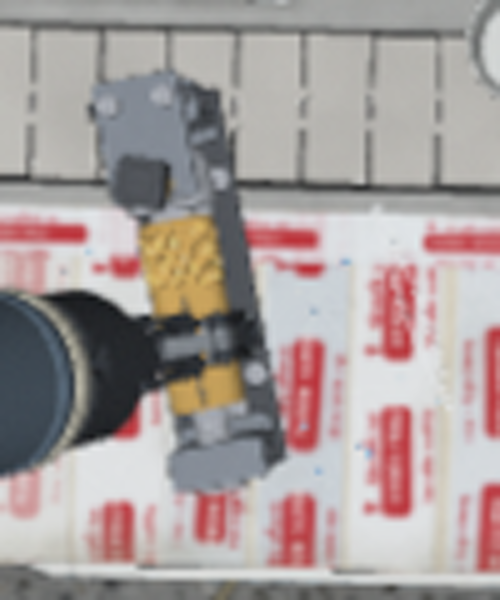

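Call:
{"op": "drive_tool", "data": {
  "moves": [-1,0,0,0.02,-0.03,0,0,-1,0,0,0.02,-0.03,0,0]
}}

```text
time: 5.05
position: [0.4236, -0.1864, 0.2258]
eef_rot: [-1.18, -0.014, -2.919]
wrist_force: [-1.5, 1.4, 4.2]
width: 0.0385
```

```bash
python3 - <<'E'
from h import *
rel(*tcp(-.03,-24,0))
p,d=snapshot("top"); crop(p,(178,200,212,270),9,"pics/drum4.png")
o=O[:2];nn=N[:2];d=D[:2]
p=p.astype(np.float32)
for r in((-.062,-.05),(-.016,-.008)):
  print(r)
  for off in np.arange(-22,25,1.5):
    acc=[]
    for x in np.linspace(*r,10):
        P=np.r_[o+x*d-nn*off/1000,.10]
        uv=proj("top",P)[0]
        acc.append(cv2.getRectSubPix(p,(1,1),(float(uv[0]),float(uv[1])))[0,0])
    print(off,np.round(np.mean(acc,0)))
E
```

```text
t 5.05 shift [ 0.005  0.006 -0.025] turn [0.036 0.011 0.015] pos [ 0.4236 -0.1864  0.2258] F [-1.51  1.45  4.19] T [ 0.342 -0.109 -0.429] w 0.0385
(-0.062, -0.05)
-22.0 [177. 149. 151.]
-20.5 [178. 162. 162.]
-19.0 [172. 164. 162.]
-17.5 [161. 154. 144.]
-16.0 [155. 142. 117.]
-14.5 [159. 136.  94.]
-13.0 [172. 142.  86.]
-11.5 [181. 148.  86.]
-10.0 [186. 152.  88.]
-8.5 [188. 153.  88.]
-7.0 [189. 154.  89.]
-5.5 [190. 155.  90.]
-4.0 [191. 155.  90.]
-2.5 [189. 154.  89.]
-1.0 [175. 144.  89.]
0.5 [155. 131.  88.]
2.0 [149. 127.  87.]
3.5 [161. 135.  86.]
5.0 [178. 146.  88.]
6.5 [190. 155.  89.]
8.0 [195. 158.  91.]
9.5 [196. 159.  91.]
11.0 [195. 158.  90.]
12.5 [193. 157.  90.]
14.0 [190. 154.  88.]
15.5 [184. 150.  86.]
17.0 [175. 143.  82.]
18.5 [161. 132.  76.]
20.0 [144. 118.  70.]
21.5 [122. 104.  69.]
23.0 [105.  95.  78.]
24.5 [103. 101.  99.]
(-0.016, -0.008)
-22.0 [113. 116. 118.]
-20.5 [117. 120. 122.]
-19.0 [118. 121. 123.]
-17.5 [117. 116. 114.]
-16.0 [116. 109.  98.]
-14.5 [128. 113.  84.]
-13.0 [136. 114.  72.]
-11.5 [146. 122.  76.]
-10.0 [150. 125.  78.]
-8.5 [155. 129.  80.]
-7.0 [160. 133.  82.]
-5.5 [164. 136.  83.]
-4.0 [164. 136.  83.]
-2.5 [160. 133.  82.]
-1.0 [146. 123.  80.]
0.5 [134. 114.  79.]
2.0 [128. 111.  79.]
3.5 [146. 124.  82.]
5.0 [170. 141.  86.]
6.5 [188. 154.  90.]
8.0 [196. 160.  92.]
9.5 [198. 161.  92.]
11.0 [198. 161.  93.]
12.5 [198. 160.  92.]
14.0 [195. 158.  90.]
15.5 [190. 155.  89.]
17.0 [181. 148.  85.]
18.5 [169. 138.  81.]
20.0 [153. 125.  74.]
21.5 [131. 110.  71.]
23.0 [108.  96.  75.]
24.5 [92. 88. 82.]
```

View pics/drum4.png

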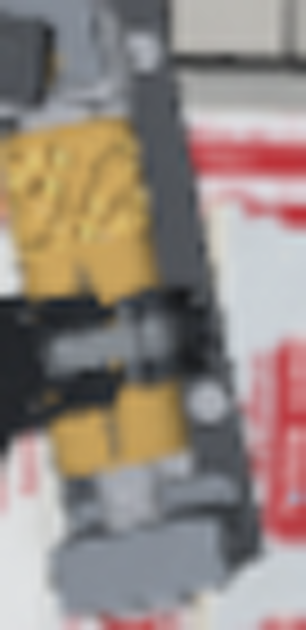

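Call:
{"op": "drive_tool", "data": {
  "moves": [1,0,0,0,0,0,0,1,0,0,0,0,0,0,1,0,0,0,0,0,0,1,0,0,0,0,0,0,1,0,0,0,0,0,0,1,0,-0.3,0,0,0,0,1,0,-0.6,0,0,0,0,1,0,-0.7,0,0,0,0]
}}

```text
time: 5.9
position: [0.4161, -0.1461, 0.3256]
eef_rot: [-1.18, -0.011, -2.918]
wrist_force: [0.7, -0.8, 0.6]
width: 0.0853
```

```bash
python3 - <<'E'
from h import *
rel(*tcp(-.03,0,0.1))
for n,b,s in(("top",(178,200,212,270),8),("side",(200,190,320,290),6)):
    p,d=snapshot(n); crop(p,b,s,f"pics/{n}5.png"); np.save(f"{n}5.npy",d); cv2.imwrite(f"pics/{n}5f.png",p[:,:,::-1])
    for t in("flat_mid","keeper_screw","foot_face"): print(n,t,[(round(float(r['conf']),2),np.round(r['xyz'],4)) for r in finder.spot_point(n,t)[:2]])
print(monitor.observe()['time'])
E
```

```text
t 5.9 shift [0.018 0.186 0.651] turn [-0.497  0.008  0.012] pos [ 0.4161 -0.1461  0.3256] F [ 0.67 -0.75  0.64] T [ 0.331  0.066 -0.026] w 0.0853
top flat_mid [(0.75, array([ 0.5194, -0.227 ,  0.1021]))]
top keeper_screw [(0.47, array([ 0.5198, -0.2289,  0.1776]))]
top foot_face []
side flat_mid [(0.79, array([ 0.5142, -0.2267,  0.1   ]))]
side keeper_screw [(0.62, array([ 0.5151, -0.2274,  0.1813]))]
side foot_face []
6.3
```

View pics/top5.png

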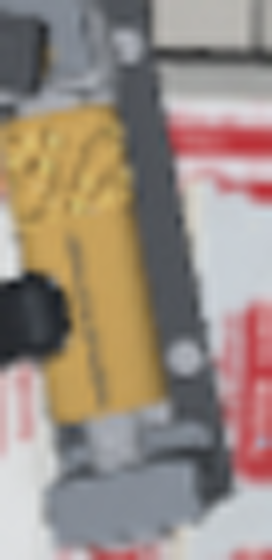

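View pics/side5.png

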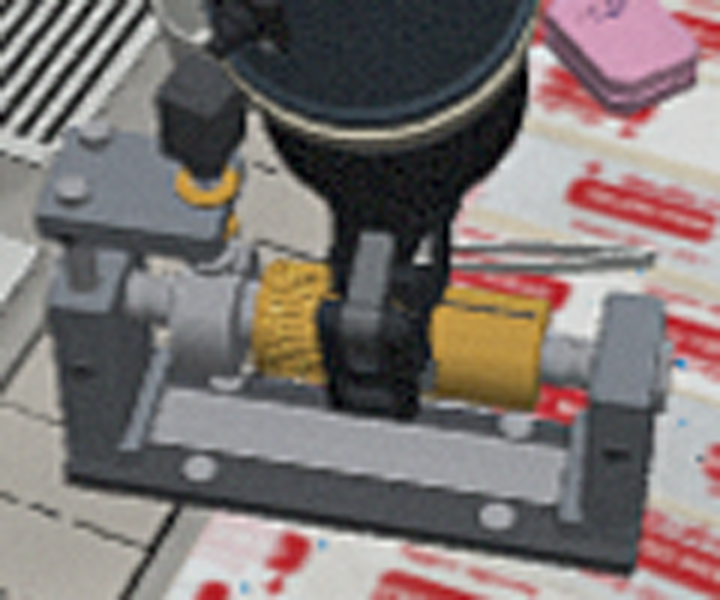

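```bash
cat > line.py <<'E'
from h import *
def prof(n,f,xr,zref=.082,L=.034):
    p=cv2.imread(f).astype(np.float32)
    c,_=K(n); R=np.array(c['R']); C=-R.T@c['t']
    offs=np.arange(-L,L,.00025); A=[]
    ctr=O+D*np.mean(xr)+Z*zref; v=C-ctr; v/=np.linalg.norm(v)
    # lateral dir perpendicular to D and view
    lat=np.cross(D,v); lat/=np.linalg.norm(lat)   # points 'left/up' side
    up=np.cross(lat,D)
    for x in np.linspace(*xr,30):
        P=O+D*x+Z*zref+np.outer(offs,lat)
        uv=proj(n,P).astype(np.float32)
        A.append(cv2.remap(p,uv[:,0].copy().reshape(1,-1),uv[:,1].copy().reshape(1,-1),cv2.INTER_LINEAR)[0])
    A=np.mean(A,0)
    chroma=A[:,2]-A[:,0]; lum=A.mean(1)
    # drum edges: chroma half max
    h=np.percentile(chroma,90)*.5; k=np.where(chroma>h)[0]; e0,e1=offs[k[0]],offs[k[-1]]
    mid=(offs>e0+.004)&(offs<e1-.004)
    base=cv2.GaussianBlur(lum.reshape(1,-1).astype(np.float32),(0,0),16)[0]
    dd=np.where(mid,np.clip(base-lum-3,0,None),0)
    i=np.argmax(dd); w=np.abs(offs-offs[i])<.002
    l=(offs[w]*dd[w]).sum()/dd[w].sum()
    cen=(e0+e1)/2; r=.02
    # angle of surface pt from up-vector(view) ; world angle
    th=np.arcsin(np.clip((l-cen)/r,-1,1))
    dirv=np.cos(th)*up+np.sin(th)*lat
    a=np.degrees(np.arctan2(-dirv@N,dirv@Z))
    th2=np.arcsin(np.clip(l/r,-1,1)); d2=np.cos(th2)*up+np.sin(th2)*lat
    print(n,xr,'edges %.1f %.1f line %.2f depth %.0f'%(e0*1e3,e1*1e3,l*1e3,dd.max()),'angle right of up %.1f (calib-only %.1f)'%(a,np.degrees(np.arctan2(-d2@N,d2@Z))))
E
python3 - <<'E'
from line import *
prof("top","pics/top5f.png",(-.06,-.045));prof("top","pics/top5f.png",(-.016,-.009));prof("top","pics/top5f.png",(-.06,-.009))
prof("side","pics/side5f.png",(-.062,-.048))
E
```

```text
top (-0.06, -0.045) edges -34.0 19.5 line -16.17 depth 13 angle right of up -19.6 (calib-only -47.1)
top (-0.016, -0.009) edges -16.7 19.8 line -0.29 depth 13 angle right of up 1.7 (calib-only 6.0)
top (-0.06, -0.009) edges -9.7 19.8 line -0.26 depth 6 angle right of up -8.4 (calib-only 6.1)
side (-0.062, -0.048) edges -15.2 28.5 line 14.45 depth 18 angle right of up -17.1 (calib-only 6.1)
```

```bash
python3 - <<'E'
from line import *
def raw(n,f,xr):
    p=cv2.imread(f).astype(np.float32)
    c,_=K(n); R=np.array(c['R']); C=-R.T@c['t']
    offs=np.arange(-.028,.028,.001)
    v=C-(O+D*np.mean(xr)+Z*.082); lat=np.cross(D,v); lat/=np.linalg.norm(lat)
    A=0
    for x in np.linspace(*xr,30):
        uv=proj(n,O+D*x+Z*.082+np.outer(offs,lat)).astype(np.float32)
        A=A+cv2.remap(p,uv[:,0].copy().reshape(1,-1),uv[:,1].copy().reshape(1,-1),cv2.INTER_LINEAR)[0]/30
    uv=proj(n,np.array([O+D*np.mean(xr)+Z*.082,O+D*np.mean(xr)+Z*.082+lat*.01])); print(n,xr,'mm/px',10/np.linalg.norm(uv[1]-uv[0]))
    for o,a in zip(offs,A): print(int(round(o*1e3)),np.round(a[::-1]).astype(int),end=' | ')
    print()
raw("top","pics/top5f.png",(-.02,-.009))
raw("side","pics/side5f.png",(-.063,-.048))
E
```

```text
top (-0.02, -0.009) mm/px 2.6089897910394715
-28 [156 158 159] | -27 [161 163 164] | -26 [162 165 165] | -25 [164 166 167] | -24 [164 166 167] | -23 [163 166 167] | -22 [164 166 168] | -21 [160 162 163] | -20 [149 149 147] | -19 [137 135 130] | -18 [126 120 109] | -17 [117 107  87] | -16 [117 102  72] | -15 [123 105  69] | -14 [131 110  70] | -13 [141 118  73] | -12 [150 124  76] | -11 [162 134  83] | -10 [172 143  89] | -9 [182 150  93] | -8 [188 155  94] | -7 [194 159  94] | -6 [197 160  94] | -5 [196 159  92] | -4 [191 155  91] | -3 [179 147  90] | -2 [164 137  89] | -1 [153 129  88] | 0 [153 129  88] | 1 [162 136  89] | 2 [174 144  90] | 3 [184 151  91] | 4 [192 156  91] | 5 [196 160  92] | 6 [197 160  92] | 7 [198 160  92] | 8 [198 160  92] | 9 [198 160  92] | 10 [198 160  92] | 11 [197 160  91] | 12 [196 159  91] | 13 [194 158  90] | 14 [189 154  88] | 15 [183 149  86] | 16 [175 143  82] | 17 [166 136  78] | 18 [155 127  74] | 19 [139 116  71] | 20 [123 105  71] | 21 [108  96  74] | 22 [96 90 79] | 23 [87 86 83] | 24 [82 84 87] | 25 [81 84 88] | 26 [80 84 89] | 27 [80 84 89] | 
[... 409 characters left out ...]
  50] | -9 [142 112  54] | -8 [148 118  56] | -7 [152 121  57] | -6 [156 123  58] | -5 [160 126  60] | -4 [164 129  60] | -3 [169 133  62] | -2 [175 137  64] | -1 [179 140  66] | 0 [181 143  66] | 1 [182 143  66] | 2 [182 143  67] | 3 [182 142  68] | 4 [181 142  68] | 5 [182 143  68] | 6 [184 145  68] | 7 [186 147  68] | 8 [187 148  69] | 9 [187 147  69] | 10 [187 146  67] | 11 [186 145  66] | 12 [182 143  66] | 13 [161 129  67] | 14 [134 112  71] | 15 [135 113  72] | 16 [159 130  69] | 17 [178 143  67] | 18 [185 149  66] | 19 [184 146  64] | 20 [177 128  64] | 21 [177 105  70] | 22 [185  96  87] | 23 [193 108 109] | 24 [196 111 114] | 25 [194  99 103] | 26 [193  83  87] | 27 [185  70  76] |
```

Call:
{"op": "drive_tool", "data": {
  "moves": [1,0.01,0.03,0.4,-0.25,0,0,1,0.018,0.13,0.651,-0.497,0.008,0.012,1,0.018,0.13,0.651,-0.497,0.008,0.012,1,0.018,0.186,0.651,-0.497,0.008,0.012,1,0.018,0.186,0.651,-0.497,0.008,0.012]
}}

```text
time: 6.8
position: [0.4346, -0.2503, 0.3319]
eef_rot: [-1.573, -0.007, -2.931]
wrist_force: [-1.1, 0.4, -0.1]
width: 0.0857
```

```bash
python3 - <<'E'
from h import *
rel(*tcp(-.03,2,0.0,.0005)); print(monitor.observe()['q'])
E
```

```text
t 6.8 shift [-0.02   0.633  0.002] turn [-0.042 -0.012  0.008] pos [ 0.4346 -0.2503  0.3319] F [-1.05  0.42 -0.07] T [-0.019  0.003 -0.028] w 0.0857
[ 0.50306342  0.40929217 -0.10436837  1.97877922  0.06298772  0.76327454
 -0.99892246]
```

Call:
{"op": "drive_tool", "data": {
  "moves": [1,-0.02,0.2,0.002,-0.042,-0.012,0.008,1,-0.02,0.4,0.002,-0.042,-0.012,0.008,1,-0.02,0.58,0.002,-0.042,-0.012,0.008,1,-0.02,0.633,0.002,-0.042,-0.012,0.008,1,-0.02,0.633,0.002,-0.042,-0.012,0.008,-1,-0.02,0.633,0.002,-0.042,-0.012,0.008,-1,-0.02,0.633,0.002,-0.042,-0.012,0.008,-1,-0.02,0.633,0.002,-0.042,-0.012,0.008,-1,-0.02,0.633,0.002,-0.042,-0.012,0.008,-1,-0.02,0.633,0.002,-0.042,-0.012,0.008,-1,-0.02,0.633,0.002,-0.042,-0.012,0.008]
}}

```text
time: 7.9
position: [0.4371, -0.2496, 0.2379]
eef_rot: [-1.606, 0.001, -2.922]
wrist_force: [-1.3, 3.5, 8.5]
width: 0.0389
```

```bash
python3 - <<'E'
from h import *
rel(*tcp(-.03,-1,0.0,.0005))
for n in("top","side"):
    p,d=snapshot(n); cv2.imwrite(f"pics/{n}6f.png",p[:,:,::-1])
from line import prof
prof("side","pics/side6f.png",(-.063,-.048));prof("top","pics/top6f.png",(-.016,-.009))
E
```

```text
t 7.9 shift [ 0.001  0.008 -0.052] turn [ 0.067 -0.    -0.001] pos [ 0.4371 -0.2496  0.2379] F [-1.28  3.5   8.45] T [ 0.602  0.202 -0.141] w 0.0389
side (-0.063, -0.048) edges -15.5 28.5 line 14.20 depth 18 angle right of up -17.5 (calib-only 5.1)Traceback (most recent call last):
  File "<stdin>", line 6, in <module>
  File "line.py", line 17, in prof
    h=np.percentile(chroma,90)*.5; k=np.where(chroma>h)[0]; e0,e1=offs[k[0]],offs[k[-1]]
                                                                       ~^^^
IndexError: index 0 is out of bounds for axis 0 with size 0
```

Call:
{"op": "drive_tool", "data": {
  "moves": [-1,0,0.001,-0.027,0.033,0,0,-1,0,0.002,-0.055,0.067,0,0,-1,0,0.002,-0.055,0.067,0,0,-1,0,0.002,-0.055,0.067,0,0]
}}

```text
time: 8.4
position: [0.4353, -0.2416, 0.2381]
eef_rot: [-1.553, 0.001, -2.922]
wrist_force: [0.4, 0.5, -1.9]
width: 0.039
```

```bash
python3 - <<'E'
from h import *
rel(*tcp(-.03,-1,0.0,.0005))
for n in("side",):
    p,d=snapshot(n); cv2.imwrite(f"pics/{n}7f.png",p[:,:,::-1])
from line import prof
prof("side","pics/side7f.png",(-.063,-.048))
E
```

```text
t 8.4 shift [0.001 0.008 0.002] turn [ 0.    -0.001 -0.001] pos [ 0.4353 -0.2416  0.2381] F [ 0.42  0.53 -1.87] T [ 0.005 -0.039 -0.102] w 0.039
side (-0.063, -0.048) edges -14.7 28.5 line 13.57 depth 16 angle right of up -20.6 (calib-only 2.6)
```

Call:
{"op": "drive_tool", "data": {
  "moves": [1,0,0.002,0,0,0,0,1,0,0.002,0,0,0,0,1,0,0.002,0,0,0,0,1,0,0.002,0,0,0,0,1,0,0.002,0,0,0,0,1,0,-0.3,0,0,0,0,1,0,-0.6,0,0,0,0,1,0,-0.9,0,0,0,0,1,0,-1,0,0,0,0,1,0,-1,-0.3,0,0,0,1,0,-1,-0.5,0,0,0,1,0,-1,-0.7,0,0,0,1,0,-1,-0.7,0,0,0]
}}

```text
time: 9.75
position: [0.411, -0.1334, 0.3864]
eef_rot: [-1.555, 0.001, -2.918]
wrist_force: [-0.8, -0.6, -0.8]
width: 0.0853
```

```bash
python3 - <<'E'
from h import *
st=monitor.observe(); print(st['position'],st['q'],st['wrist_force'],st['ft_torque'])
from line import prof
for n,b,s in(("top",(150,170,250,290),5),("side",(200,170,320,290),5)):
    p,d=snapshot(n); crop(p,b,s,f"pics/{n}8.png"); np.save(f"{n}8.npy",d); cv2.imwrite(f"pics/{n}8f.png",p[:,:,::-1])
    for x in((-.06,-.045),(-.02,-.009)):
        try: prof(n,f"pics/{n}8f.png",x)
        except Exception as e: print(e)
    for t in("flat_mid","keeper_screw"): print(n,t,[(round(float(r['conf']),2),np.round(r['xyz'],4)) for r in finder.spot_point(n,t)[:2]])
E
```

```text
[ 0.41102143 -0.1333899   0.38643301] [ 0.3017183   0.23954588 -0.12794635  2.06760191  0.06056119  0.83035737
 -1.20999589] [-0.76944356 -0.61057853 -0.81750787] [ 0.0278732   0.01465665 -0.03449596]
top (-0.06, -0.045) edges -34.0 19.5 line -15.71 depth 12 angle right of up -18.2 (calib-only -44.9)
top (-0.02, -0.009) edges -17.0 19.8 line -2.09 depth 11 angle right of up -3.1 (calib-only 0.8)
top flat_mid [(0.95, array([ 0.5213, -0.2234,  0.1005])), (0.28, array([ 0.516 , -0.2276,  0.1798]))]
top keeper_screw [(0.56, array([ 0.5165, -0.2305,  0.1761]))]
side (-0.06, -0.045) edges -15.0 28.3 line 13.46 depth 21 angle right of up -20.2 (calib-only 2.1)
side (-0.02, -0.009) edges -10.2 20.5 line 13.51 depth 18 angle right of up -15.4 (calib-only 2.3)
side flat_mid []
side keeper_screw [(0.66, array([ 0.5152, -0.2281,  0.1833]))]
```

View pics/top8.png

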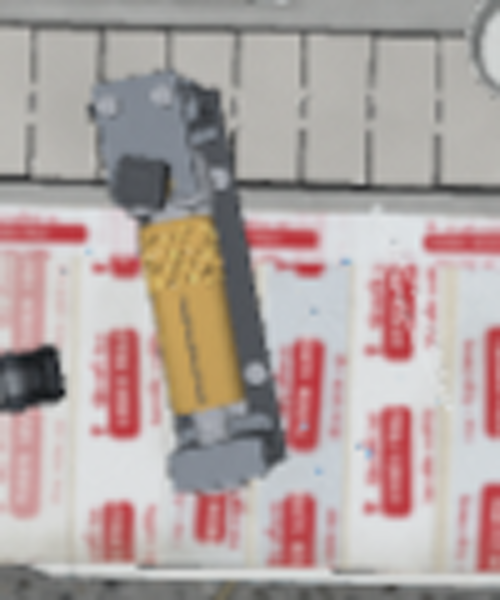

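View pics/side8.png

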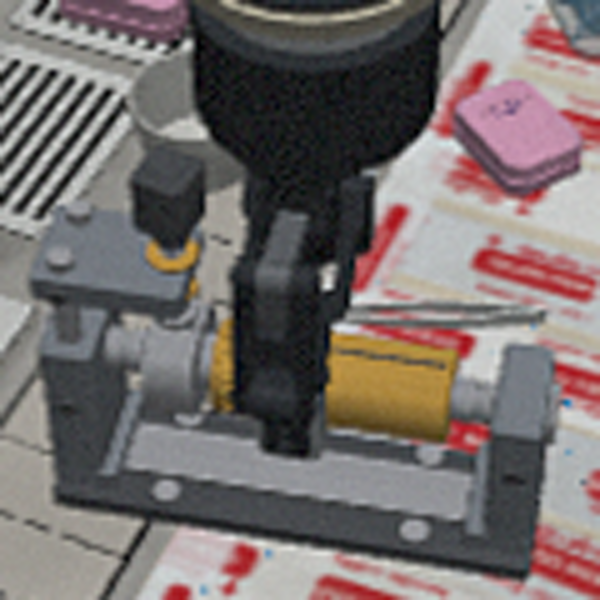

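```bash
python3 - <<'E'
from h import *
for n,w in(("top",(168,195,188,216)),("side",(222,198,246,222))):
    p=cv2.imread(f"pics/{n}8f.png" if n=="top" else "pics/side0.png")
    crop(p[:,:,::-1],w,20,f"pics/head_{n}.png")
# IoU fit
from itertools import product
imgs={"top":cv2.imread("pics/top8f.png"),"side":cv2.imread("pics/side0.png")}
S=8
W={"top":(160,190,195,222),"side":(215,188,252,226)}
masks={}
for n,im in imgs.items():
    u0,v0,u1,v1=W[n]; c=cv2.resize(im[v0:v1,u0:u1],None,fx=S,fy=S,interpolation=cv2.INTER_CUBIC)
    m=(c.max(2)<78).astype(np.uint8)
    nb,l,st,_=cv2.connectedComponentsWithStats(m); k=1+np.argmax(st[1:,4]); masks[n]=(l==k).astype(np.uint8)
    cv2.imwrite(f"pics/hm_{n}.png",masks[n]*255); print(n,masks[n].sum()/S/S)
def iou(n,x,y,zt,a,h=.032):
    s=.012; t=np.radians(a); R=np.array([[np.cos(t),-np.sin(t)],[np.sin(t),np.cos(t)]])
    q=np.array([[s,s],[s,-s],[-s,-s],[-s,s]])@R.T+[x,y]
    P=np.r_[np.c_[q,np.full(4,zt)],np.c_[q,np.full(4,zt-h)]]
    uv=proj(n,P); u0,v0,_,_=W[n]; uv=(uv-[u0,v0]+.5)*S-.5
    hull=cv2.convexHull(uv.astype(np.float32)).round().astype(np.int32)
    I=np.zeros_like(masks[n]); cv2.fillConvexPoly(I,hull,1)
    return (I&masks[n]).sum()/(I|masks[n]).sum()
for n in("top","side"):
    for a in range(-45,45,5):
        best=max((iou(n,.515+dx,-.2275+dy,.198,a),dx,dy) for dx in np.arange(-.004,.0041,.001) for dy in np.arange(-.004,.0041,.001))
        print(n,a,np.round(best,4))
E
```

```text
top 13.71875
side 262.640625
top -45 [0.    0.004 0.004]
top -40 [0.    0.004 0.004]
top -35 [0.    0.004 0.004]
top -30 [0.    0.004 0.004]
top -25 [0.    0.004 0.004]
top -20 [0.    0.004 0.004]
top -15 [0.    0.004 0.004]
top -10 [0.    0.004 0.004]
top -5 [0.    0.004 0.004]
top 0 [0.    0.004 0.004]
top 5 [0.    0.004 0.004]
top 10 [0.    0.004 0.004]
top 15 [0.    0.004 0.004]
top 20 [0.    0.004 0.004]
top 25 [0.    0.004 0.004]
top 30 [0.    0.004 0.004]
top 35 [0.    0.004 0.004]
top 40 [0.    0.004 0.004]
side -45 [0.793 0.    0.002]
side -40 [0.7986 0.     0.001 ]
side -35 [0.7978 0.     0.001 ]
side -30 [0.7999 0.     0.001 ]
side -25 [0.8054 0.     0.001 ]
side -20 [0.8066 0.001  0.001 ]
side -15 [0.8109 0.001  0.002 ]
side -10 [0.8125 0.001  0.001 ]
side -5 [0.819 0.001 0.001]
side 0 [0.83  0.001 0.001]
side 5 [0.8346 0.001  0.    ]
side 10 [0.8442 0.     0.001 ]
side 15 [0.8363 0.     0.001 ]
side 20 [0.808 0.001 0.001]
side 25 [0.7735 0.     0.001 ]
side 30 [0.7456 0.     0.001 ]
side 35 [0.7652 0.001  0.001 ]
side 40 [0.7821 0.001  0.001 ]
```

View pics/head_top.png

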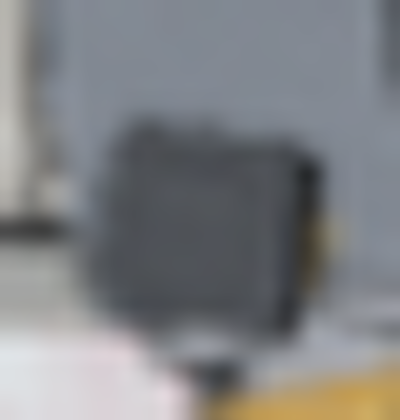

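View pics/head_side.png

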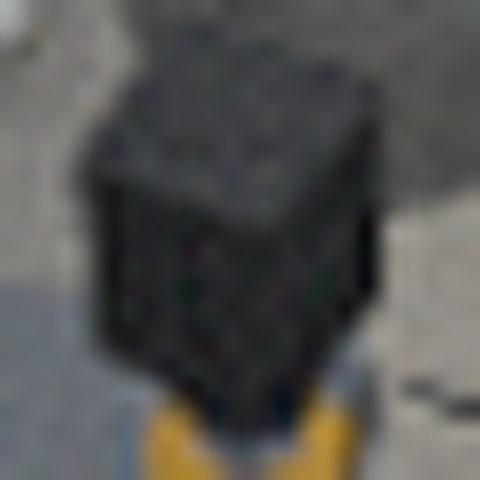

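```bash
python3 - <<'E'
from h import *
def bp(n,uv,z):
    c,f=K(n); R=np.array(c['R']); C=-R.T@c['t']; r=R.T@np.array([(uv[0]-c['cx'])/f,(uv[1]-c['cy'])/f,1]); return C+r*(z-C[2])/r[2]
for n,o,cs in(("side",(222,198),[(85,165),(270,215),(380,95),(195,30)]),("top",(168,195),[(125,125),(305,150),(290,340),(105,315)])):
    Q=[bp(n,(o[0]+a/20-.5,o[1]+b/20-.5),.198) for a,b in cs]; Q=np.array(Q)
    print(n,np.round(Q.mean(0),4))
    for i in range(4):
        e=Q[(i+1)%4]-Q[i]; print(' len %.1f ang %.1f'%(np.linalg.norm(e)*1e3,(np.degrees(np.arctan2(e[1],e[0]))+45)%90-45))
    for a in (-8,10):
        t=np.radians(a);Rm=np.array([[np.cos(t),-np.sin(t)],[np.sin(t),np.cos(t)]]); q=np.array([[1,1],[1,-1],[-1,-1],[-1,1]])*.012@Rm.T+[.515,-.2275]
        print(a,np.round((proj(n,np.c_[q,[.198]*4])-o+.5)*20).tolist())
E
```

```text
side [ 0.5133 -0.223   0.198 ]
 len 19.6 ang 2.7
 len 19.4 ang -7.3
 len 20.8 ang -3.1
 len 21.3 ang -3.3
-8 [[66.0, 120.0], [206.0, -23.0], [407.0, 63.0], [269.0, 210.0]]
10 [[83.0, 155.0], [155.0, -9.0], [388.0, 29.0], [321.0, 195.0]]
top [ 0.5146 -0.2309  0.198 ]
 len 21.8 ang -6.5
 len 22.8 ang -2.6
 len 22.4 ang -6.2
 len 22.9 ang -4.1
-8 [[97.0, 113.0], [294.0, 146.0], [260.0, 343.0], [62.0, 310.0]]
10 [[65.0, 144.0], [263.0, 114.0], [291.0, 312.0], [93.0, 342.0]]
```

```bash
cat >> h.py <<'E'
SX=np.array([.515,-.2272,0])
def dn(psi,z,xy=SX):
    R=Ro.from_euler('xyz',[-np.pi/2,0,np.radians(psi)]).as_matrix()
    return np.array([xy[0],xy[1],z]),R
E
python3 - <<'E'
from h import *
rel(*dn(-131,.395)); rel(*dn(-94,.395))
E
```

```text
t 10.05 shift [-0.542 -0.045  0.732] turn [-0.022 -0.812  0.006] pos [ 0.412  -0.1376  0.3862] F [-0.13  0.63  0.24] T [-0.01  -0.006 -0.008] w 0.0855
t 10.05 shift [-0.542 -0.045  0.732] turn [-0.02  -1.634  0.013] pos [ 0.412  -0.1376  0.3862] F [-0.13  0.63  0.24] T [-0.01  -0.006 -0.008] w 0.0855
```

Call:
{"op": "drive_tool", "data": {
  "moves": [1,-0.2,-0.05,0.2,-0.022,-0.2,0,1,-0.4,-0.05,0.4,-0.022,-0.4,0,1,-0.542,-0.045,0.6,-0.022,-0.6,0.006,1,-0.542,-0.045,0.732,-0.022,-0.812,0.006,1,-0.542,-0.045,0.732,-0.022,-0.812,0.006,1,-0.542,-0.045,0.732,-0.022,-0.812,0.006]
}}

```text
time: 10.65
position: [0.5149, -0.2288, 0.3942]
eef_rot: [-1.572, -0.0, -2.288]
wrist_force: [0.4, 0.1, -0.5]
width: 0.0852
```

```bash
python3 - <<'E'
from h import *
rel(*dn(-94,.395));rel(*dn(-94,.342)); print(monitor.observe()['q'])
E
```

```text
t 10.65 shift [-0.008 -0.006 -0.006] turn [ 0.002 -0.825 -0.   ] pos [ 0.5149 -0.2288  0.3942] F [ 0.41  0.08 -0.47] T [-0.013 -0.008 -0.009] w 0.0852
t 10.65 shift [-0.008  0.348 -0.006] turn [ 0.002 -0.825 -0.   ] pos [ 0.5149 -0.2288  0.3942] F [ 0.41  0.08 -0.47] T [-0.013 -0.008 -0.009] w 0.0852
[ 0.50148184  0.42535478 -0.24337488  1.74655104  0.11920658  0.98536579
 -0.50453306]
```

Call:
{"op": "drive_tool", "data": {
  "moves": [1,0,0,0,0,-0.19,0,1,0,0,0,0,-0.38,0,1,0,0,0,0,-0.57,0,1,0,0,0,0,-0.76,0,1,0,0,0,0,-0.94,0,1,0,0,0,0,-0.94,0]
}}

```text
time: 11.25
position: [0.5147, -0.2289, 0.3941]
eef_rot: [-1.572, 0.001, -1.549]
wrist_force: [-0.3, -0.2, -0.2]
width: 0.0856
```

Call:
{"op": "drive_tool", "data": {
  "moves": [1,0,0,0,0,-0.19,0,1,0,0,0,0,-0.38,0,1,0,0,0,0,-0.57,0,1,0,0,0,0,-0.76,0,1,0,0,0,0,-0.94,0,1,0,0,0,0,-0.94,0]
}}

```text
time: 11.85
position: [0.5146, -0.229, 0.3939]
eef_rot: [-1.571, 0.002, -0.814]
wrist_force: [-0.7, -0.1, 0.4]
width: 0.0852
```

```bash
python3 - <<'E'
from h import *
rel(*dn(-4,.395));rel(*dn(-4,.342)); print(monitor.observe()['q'])
E
```

```text
t 11.85 shift [-0.007 -0.007  0.01 ] turn [-0.001 -0.947 -0.003] pos [ 0.5146 -0.229   0.3939] F [-0.67 -0.11  0.37] T [-0.023  0.007  0.012] w 0.0852
t 11.85 shift [-0.006  0.346  0.011] turn [-0.001 -0.947 -0.003] pos [ 0.5146 -0.229   0.3939] F [-0.67 -0.11  0.37] T [-0.023  0.007  0.012] w 0.0852
[ 0.75180156  0.47044885 -0.62266532  1.73814674  0.31122572  1.03535639
  0.7763544 ]
```

Call:
{"op": "drive_tool", "data": {
  "moves": [1,-0.006,0,0.01,0,-0.19,0,1,-0.006,0,0.01,0,-0.38,0,1,-0.006,0,0.01,0,-0.57,0,1,-0.006,0,0.01,0,-0.76,0,1,-0.006,0,0.01,0,-0.947,0,1,-0.006,0.1,0.011,0,-0.947,0,1,-0.006,0.2,0.011,0,-0.947,0,1,-0.006,0.3,0.011,0,-0.947,0,1,-0.006,0.346,0.011,0,-0.947,0,1,-0.006,0.346,0.011,0,-0.947,0]
}}

```text
time: 12.85
position: [0.5148, -0.2271, 0.3413]
eef_rot: [-1.569, 0.003, -0.074]
wrist_force: [-0.8, -0.0, 0.1]
width: 0.0852
```

```bash
python3 - <<'E'
from h import *
rel(*dn(-4,.342)); print(monitor.observe()['q'])
for n,b,s in(("top",(160,170,260,270),5),("side",(200,130,320,250),5)):
    p,d=snapshot(n); crop(p,b,s,f"pics/{n}9.png")
E
```

```text
t 12.85 shift [ 0.001 -0.005 -0.001] turn [-0.002 -0.005 -0.004] pos [ 0.5148 -0.2271  0.3413] F [-0.8  -0.02  0.13] T [ 0.023 -0.013  0.039] w 0.0852
[ 0.83902295  0.56776179 -0.78462472  1.80309936  0.47554722  0.97404236
  1.35298903]
```

View pics/side9.png

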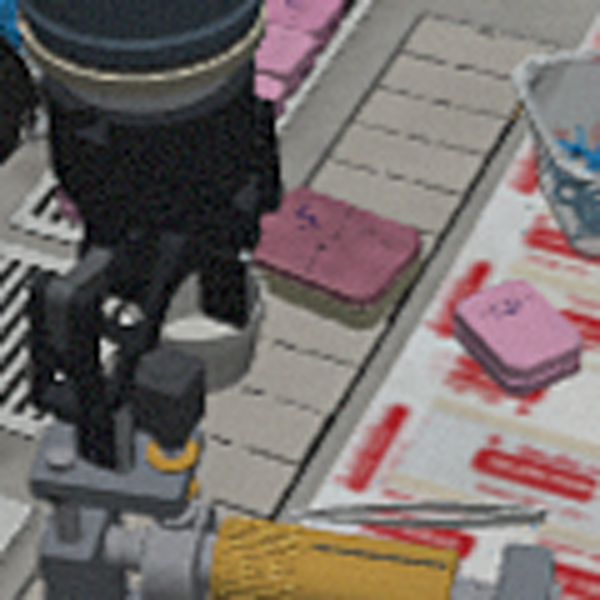

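View pics/top9.png

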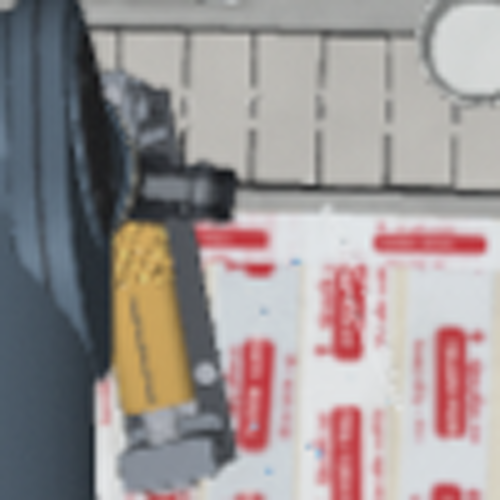

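Call:
{"op": "drive_tool", "data": {
  "moves": [-1,0,-0.005,0,0,0,0,-1,0,-0.005,0,0,0,0,-1,0,-0.005,0,0,0,0,-1,0,-0.005,0,0,0,0,-1,0,-0.005,0,0,0,0,-1,0,-0.005,0,0,0,0,-1,0,-0.005,0,0,0,0,-1,0,-0.005,0,0,0,0],
  "newtons": 40
}}

```text
time: 13.75
position: [0.5153, -0.2269, 0.3436]
eef_rot: [-1.57, 0.001, -0.072]
wrist_force: [-1.4, 1.4, 5.1]
width: 0.0234
```

```bash
python3 - <<'E'
from h import *
rel(*dn(-4,.342)); print(monitor.observe()['q'])
for n,b,s in(("side",(200,130,320,250),5),):
    p,d=snapshot(n); crop(p,b,s,f"pics/{n}10.png")
for i in range(3):
    rel(*dn(-4,.342)); snapshot("side")
E
```

```text
t 13.75 shift [-0.002  0.01  -0.002] turn [-0.001 -0.003 -0.001] pos [ 0.5153 -0.2269  0.3436] F [-1.39  1.38  5.09] T [ 0.18   0.334 -0.091] w 0.0234
[ 0.84004087  0.56530677 -0.78671499  1.80052713  0.47432137  0.97642091
  1.35560205]
t 13.8 shift [-0.002  0.01  -0.002] turn [-0.001 -0.003 -0.001] pos [ 0.5153 -0.2269  0.3436] F [-2.57  1.62  6.46] T [ 0.155  0.341 -0.019] w 0.0231
t 13.85 shift [-0.002  0.01  -0.002] turn [-0.001 -0.003 -0.001] pos [ 0.5153 -0.2269  0.3435] F [-2.61  1.22  5.95] T [ 0.213  0.288 -0.04 ] w 0.0233
t 13.9 shift [-0.002  0.01  -0.002] turn [-0.001 -0.003 -0.001] pos [ 0.5153 -0.2269  0.3436] F [-2.11  0.16  5.74] T [ 0.164  0.398 -0.017] w 0.0237
```

View pics/side10.png

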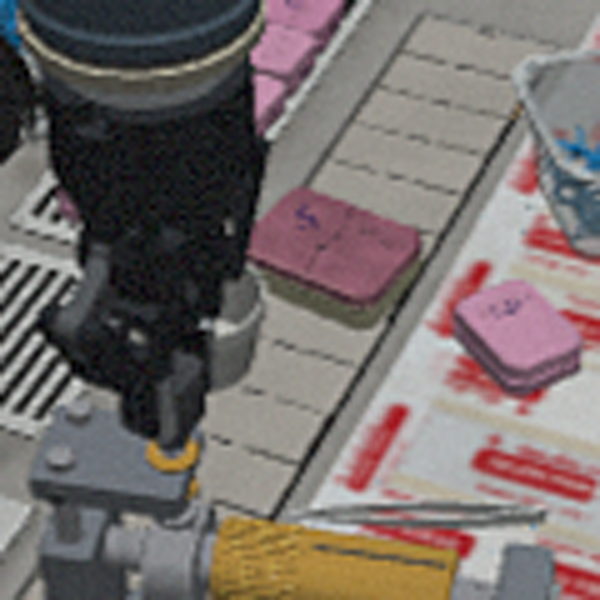

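Call:
{"op": "drive_tool", "data": {
  "moves": [-1,0,0.001,0,0,0.111,0,-1,0,0.002,0,0,0.222,0,-1,0,0.003,0,0,0.333,0,-1,0,0.0045,0,0,0.444,0,-1,0,0.0055,0,0,0.556,0,-1,0,0.0065,0,0,0.667,0,-1,0,0.008,0,0,0.778,0,-1,0,0.009,0,0,0.889,0]
}}

```text
time: 14.75
position: [0.5154, -0.2266, 0.3423]
eef_rot: [-1.57, 0.001, -0.774]
wrist_force: [0.3, 1.9, 1.2]
width: 0.0235
```

```bash
cat >> h.py <<'E'
def tq(k=6):
    T=[];F=[]
    for i in range(k):
        s=monitor.observe(); T.append(s['ft_torque']);F.append(s['wrist_force'])
        if i<k-1: snapshot("side")
    T=np.array(T);F=np.array(F)
    s=monitor.observe()
    print('t %.2f'%s['time'],'pos',np.round(s['position'],4),'yaw %.2f'%np.degrees(s['eef_rot'][2]),'F',np.round(F.mean(0),2),'T',np.round(T.mean(0),3),'Tz',np.round(T[:,2],3),'w',round(s['width'],4),'q7 %.2f'%s['q'][6])
E
python3 -c "
from h import *
tq()
print(np.round(monitor.observe()['q'],2))"
```

```text
t 15.00 pos [ 0.5155 -0.2266  0.3423] yaw -43.99 F [-0.33  1.59  2.06] T [ 0.394  0.027 -0.028] Tz [ 0.044 -0.044 -0.097 -0.055 -0.022  0.006] w 0.0231 q7 0.77
[ 0.73  0.52 -0.6   1.81  0.36  0.92  0.77]
```

Call:
{"op": "drive_tool", "data": {
  "moves": [-1,0,0.001,0,0,0.111,0,-1,0,0.002,0,0,0.222,0,-1,0,0.003,0,0,0.333,0,-1,0,0.0045,0,0,0.444,0,-1,0,0.0055,0,0,0.556,0,-1,0,0.0065,0,0,0.667,0,-1,0,0.008,0,0,0.778,0,-1,0,0.009,0,0,0.889,0]
}}

```text
time: 15.8
position: [0.5157, -0.2264, 0.3409]
eef_rot: [-1.571, 0.002, -1.467]
wrist_force: [0.6, 2.3, 1.8]
width: 0.0231
```

```bash
python3 -c "
from h import *
print(np.round(monitor.observe()['joint_torque'],3)[[4,5,6]])
tq(4)
print(np.round(monitor.observe()['joint_torque'],3)[[4,5,6]],np.round(monitor.observe()['q'],2))"
```

```text
[0.832 0.368 1.483]
t 15.95 pos [ 0.5157 -0.2264  0.3409] yaw -83.81 F [0.95 1.99 1.59] T [ 0.423 -0.273 -0.004] Tz [ 0.042 -0.063 -0.027  0.031] w 0.0234 q7 0.19
[ 0.487  0.384 -0.599] [ 0.6   0.5  -0.4   1.81  0.24  0.88  0.19]
```

Call:
{"op": "drive_tool", "data": {
  "moves": [-1,0,0.001,0,0,0.111,0,-1,0,0.002,0,0,0.222,0,-1,0,0.003,0,0,0.333,0,-1,0,0.0045,0,0,0.444,0,-1,0,0.0055,0,0,0.556,0,-1,0,0.0065,0,0,0.667,0,-1,0,0.008,0,0,0.778,0,-1,0,0.009,0,0,0.889,0]
}}

```text
time: 16.75
position: [0.516, -0.2264, 0.3396]
eef_rot: [-1.571, 0.001, -2.16]
wrist_force: [2.5, 0.7, -0.1]
width: 0.0236
```

```bash
python3 -c "
from h import *
tq(4)
p,d=snapshot('side');crop(p,(205,195,265,255),10,'pics/s11.png')"
```

```text
t 16.90 pos [ 0.516  -0.2264  0.3396] yaw -123.56 F [1.98 1.5  0.48] T [ 0.196 -0.49  -0.038] Tz [-0.017 -0.051 -0.044 -0.038] w 0.0235 q7 -0.39
```

View pics/s11.png

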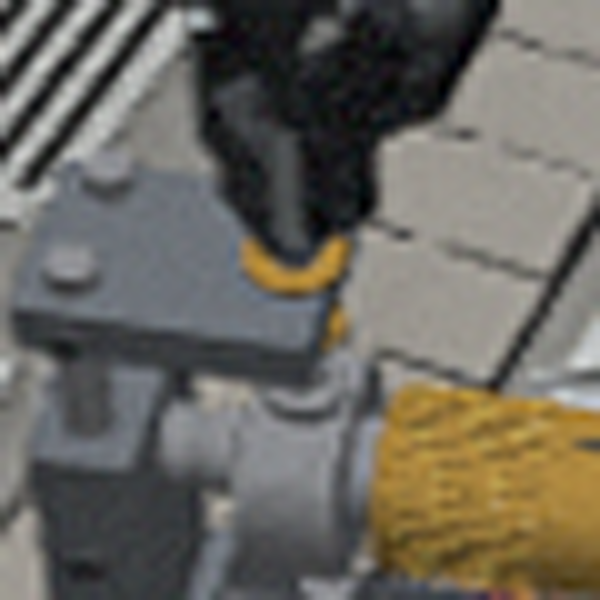

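Call:
{"op": "drive_tool", "data": {
  "moves": [-1,0,0.001,0,0,0.111,0,-1,0,0.002,0,0,0.222,0,-1,0,0.0033,0,0,0.333,0,-1,0,0.0044,0,0,0.444,0]
}}

```text
time: 17.35
position: [0.5161, -0.2266, 0.339]
eef_rot: [-1.571, 0.001, -2.505]
wrist_force: [2.4, 0.1, 0.3]
width: 0.0234
```

```bash
python3 -c "
from h import *
tq(5)"
```

```text
t 17.55 pos [ 0.5161 -0.2265  0.339 ] yaw -143.28 F [2.74 0.41 0.35] T [ 0.091 -0.529 -0.029] Tz [ 0.042 -0.026 -0.092 -0.051 -0.02 ] w 0.0234 q7 -0.67
```

Call:
{"op": "drive_tool", "data": {
  "moves": [-1,0,0.001,0,0,0.08,0,-1,0,0.002,0,0,0.16,0,-1,0,0.0022,0,0,0.222,0]
}}

```text
time: 17.85
position: [0.5162, -0.2266, 0.3387]
eef_rot: [-1.571, 0.001, -2.674]
wrist_force: [2.4, -0.1, 0.1]
width: 0.0233
```

```bash
python3 -c "
from h import *
tq(5)"
```

```text
t 18.05 pos [ 0.5162 -0.2266  0.3387] yaw -153.08 F [2.47 0.06 0.44] T [ 0.07  -0.57  -0.001] Tz [ 0.071 -0.071 -0.02   0.004  0.013] w 0.0235 q7 -0.81
```

Call:
{"op": "drive_tool", "data": {
  "moves": [-1,0,0.001,0,0,0.08,0,-1,0,0.002,0,0,0.16,0,-1,0,0.0022,0,0,0.222,0]
}}

```text
time: 18.35
position: [0.5162, -0.2267, 0.3383]
eef_rot: [-1.571, 0.001, -2.846]
wrist_force: [3.3, 0.5, 0.5]
width: 0.0234
```

```bash
python3 -c "
from h import *
tq(5)"
```

```text
t 18.55 pos [ 0.5162 -0.2267  0.3383] yaw -162.92 F [2.64 0.13 0.46] T [-0.014 -0.587 -0.002] Tz [ 0.113 -0.073 -0.028  0.008 -0.032] w 0.0232 q7 -0.95
```

Call:
{"op": "drive_tool", "data": {
  "moves": [-1,0,0.001,0,0,0.08,0,-1,0,0.002,0,0,0.16,0,-1,0,0.0022,0,0,0.222,0]
}}

```text
time: 18.85
position: [0.5162, -0.2268, 0.338]
eef_rot: [-1.572, 0.001, -3.018]
wrist_force: [2.1, -0.6, -1.1]
width: 0.0232
```

```bash
python3 -c "
from h import *
tq(5)"
```

```text
t 19.05 pos [ 0.5162 -0.2267  0.338 ] yaw -172.75 F [ 2.44 -0.25  0.18] T [-0.081 -0.59   0.011] Tz [ 0.093  0.014 -0.03  -0.017 -0.006] w 0.0231 q7 -1.10
```

Call:
{"op": "drive_tool", "data": {
  "moves": [-1,0,0.001,0,0,0.08,0,-1,0,0.002,0,0,0.16,0,-1,0,0.0022,0,0,0.222,0]
}}

```text
time: 19.35
position: [0.5162, -0.2268, 0.3376]
eef_rot: [-1.572, 0.001, 3.093]
wrist_force: [3.1, -0.7, -1.1]
width: 0.0234
```

```bash
python3 -c "
from h import *
tq(5)"
```

```text
t 19.55 pos [ 0.5162 -0.2268  0.3377] yaw 177.40 F [ 2.22 -0.6  -0.52] T [-0.16  -0.605 -0.025] Tz [ 0.019 -0.07  -0.039 -0.037  0.001] w 0.0231 q7 -1.24
```

Call:
{"op": "drive_tool", "data": {
  "moves": [-1,0,0.0006,0,0,0.055,0,-1,0,0.0011,0,0,0.111,0,-1,0,0.0011,0,0,0.111,0]
}}

```text
time: 19.85
position: [0.5162, -0.2269, 0.3375]
eef_rot: [-1.572, 0.001, 3.01]
wrist_force: [2.3, -0.5, 0.5]
width: 0.0234
```

```bash
python3 -c "
from h import *
tq(4)"
```

```text
t 20.00 pos [ 0.5162 -0.2269  0.3375] yaw 172.52 F [ 2.5  -0.79  0.12] T [-0.154 -0.595 -0.019] Tz [-0.032 -0.035 -0.012  0.002] w 0.0233 q7 -1.31
```

Call:
{"op": "drive_tool", "data": {
  "moves": [-1,0,0.0006,0,0,0.055,0,-1,0,0.0011,0,0,0.111,0,-1,0,0.0011,0,0,0.111,0]
}}

```text
time: 20.3
position: [0.5162, -0.2269, 0.3373]
eef_rot: [-1.571, 0.001, 2.924]
wrist_force: [2.7, -0.0, -0.4]
width: 0.0232
```

```bash
python3 -c "
from h import *
tq(4)"
```

```text
t 20.45 pos [ 0.5162 -0.2269  0.3373] yaw 167.62 F [ 2.37 -0.64 -0.04] T [-0.18  -0.602 -0.011] Tz [-0.035 -0.009 -0.016  0.017] w 0.0232 q7 -1.38
```

Call:
{"op": "drive_tool", "data": {
  "moves": [-1,0,0.0006,0,0,0.055,0,-1,0,0.0011,0,0,0.111,0,-1,0,0.0011,0,0,0.111,0]
}}

```text
time: 20.75
position: [0.5162, -0.2269, 0.3372]
eef_rot: [-1.571, 0.001, 2.839]
wrist_force: [2.2, -0.9, 0.2]
width: 0.0232
```

```bash
python3 -c "
from h import *
tq(4)
p,d=snapshot('side');crop(p,(205,195,265,255),10,'pics/s12.png');cv2.imwrite('pics/side12f.png',p[:,:,::-1])
"
```

```text
t 20.90 pos [ 0.5162 -0.2269  0.3371] yaw 162.72 F [ 2.42 -0.97  0.04] T [-0.238 -0.601 -0.01 ] Tz [ 0.014 -0.011 -0.088  0.045] w 0.0231 q7 -1.45
```

View pics/s12.png

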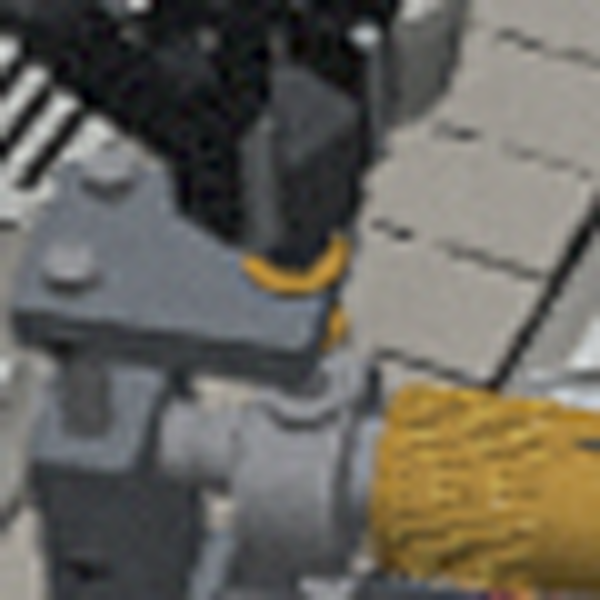

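Call:
{"op": "drive_tool", "data": {
  "moves": [-1,0,0.0006,0,0,0.055,0,-1,0,0.0011,0,0,0.111,0]
}}

```text
time: 21.15
position: [0.5162, -0.227, 0.337]
eef_rot: [-1.572, 0.001, 2.752]
wrist_force: [1.7, -0.6, 0.5]
width: 0.0232
```

```bash
python3 -c "
from h import *
tq(4)"
```

```text
t 21.30 pos [ 0.5162 -0.227   0.337 ] yaw 157.79 F [ 2.17 -0.48  0.27] T [-0.22  -0.536  0.036] Tz [ 0.082 -0.025  0.023  0.065] w 0.0233 q7 -1.52
```

Call:
{"op": "drive_tool", "data": {
  "moves": [-1,0,0.0006,0,0,0.055,0,-1,0,0.0011,0,0,0.111,0]
}}

```text
time: 21.5
position: [0.5161, -0.227, 0.3368]
eef_rot: [-1.572, 0.0, 2.667]
wrist_force: [2.0, -0.4, -0.9]
width: 0.0231
```

```bash
python3 -c "
from h import *
tq(4)"
```

```text
t 21.65 pos [ 0.5162 -0.227   0.3369] yaw 152.92 F [ 2.09 -0.84 -0.2 ] T [-0.297 -0.569  0.061] Tz [ 0.153  0.015  0.089 -0.013] w 0.0235 q7 -1.59
```

Call:
{"op": "drive_tool", "data": {
  "moves": [-1,0,0.0006,0,0,0.055,0,-1,0,0.0011,0,0,0.111,0]
}}

```text
time: 21.85
position: [0.5161, -0.227, 0.3367]
eef_rot: [-1.571, 0.0, 2.583]
wrist_force: [3.0, -1.0, 0.6]
width: 0.0229
```

```bash
python3 -c "
from h import *
tq(4)"
```

```text
t 22.00 pos [ 0.5162 -0.227   0.3367] yaw 148.06 F [ 2.61 -1.09  0.17] T [-0.316 -0.491  0.108] Tz [0.235 0.067 0.107 0.022] w 0.0232 q7 -1.65
```

```bash
python3 -c "
from h import *
tq(10)
p,d=snapshot('side');crop(p,(205,195,265,255),10,'pics/s13.png');cv2.imwrite('pics/side13f.png',p[:,:,::-1])
from line import prof
for f in ('pics/side0.png','pics/side8f.png','pics/side12f.png','pics/side13f.png'):
  for x in((-.06,-.045),(-.04,-.015)):
    prof('side',f,x)
"
```

```text
t 22.45 pos [ 0.5162 -0.227   0.3367] yaw 147.95 F [ 2.52 -1.22  0.29] T [-0.324 -0.511  0.141] Tz [0.022 0.09  0.061 0.128 0.243 0.244 0.175 0.103 0.15  0.2  ] w 0.023 q7 -1.66
side (-0.06, -0.045) edges -15.7 28.3 line 21.10 depth 12 angle right of up 7.8 (calib-only 49.8)
side (-0.04, -0.015) edges -15.5 25.3 line 19.36 depth 2 angle right of up 6.2 (calib-only 35.3)
side (-0.06, -0.045) edges -15.0 28.3 line 13.46 depth 21 angle right of up -20.2 (calib-only 2.1)
side (-0.04, -0.015) edges -15.0 25.3 line 13.55 depth 23 angle right of up -15.2 (calib-only 2.5)
side (-0.06, -0.045) edges -14.7 28.0 line 13.50 depth 20 angle right of up -20.1 (calib-only 2.3)
side (-0.04, -0.015) edges -14.7 25.3 line 13.57 depth 22 angle right of up -15.6 (calib-only 2.6)
side (-0.06, -0.045) edges -15.2 28.0 line 13.46 depth 20 angle right of up -19.4 (calib-only 2.1)
side (-0.04, -0.015) edges -14.7 25.3 line 13.59 depth 22 angle right of up -15.5 (calib-only 2.6)
```

View pics/s13.png

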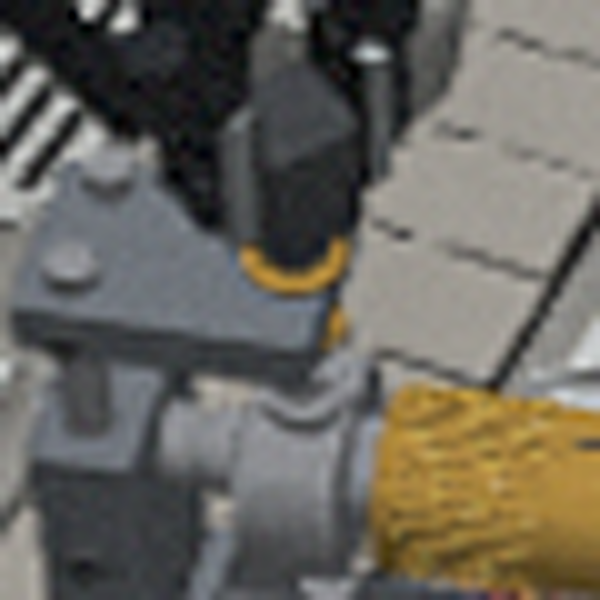

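Call:
{"op": "drive_tool", "data": {
  "moves": [-1,0,-0.001,0,0,-0.111,0,-1,0,-0.002,0,0,-0.222,0,-1,0,-0.0033,0,0,-0.333,0,-1,0,-0.0044,0,0,-0.444,0,-1,0,-0.0056,0,0,-0.556,0,-1,0,-0.0067,0,0,-0.667,0,-1,0,-0.0078,0,0,-0.778,0,-1,0,-0.0089,0,0,-0.889,0,-1,0,-0.01,0,0,-1,0]
}}

```text
time: 23.4
position: [0.5162, -0.2267, 0.3382]
eef_rot: [-1.571, 0.001, -2.912]
wrist_force: [2.7, -0.2, -0.7]
width: 0.0236
```

```bash
python3 -c "
from h import *
tq(3)
rel(*dn(-121,.3397))"
```

```text
t 23.50 pos [ 0.5162 -0.2268  0.3382] yaw -166.97 F [2.82 0.37 0.12] T [ 0.081 -0.58   0.01 ] Tz [0.004 0.016 0.01 ] w 0.0234 q7 -1.01
t 23.5 shift [ 0.008 -0.01   0.001] turn [ 0.    -1.022 -0.002] pos [ 0.5162 -0.2268  0.3382] F [3.73 1.76 0.8 ] T [ 0.111 -0.592  0.01 ] w 0.0234
```

Call:
{"op": "drive_tool", "data": {
  "moves": [-1,0,-0.001,0,0,-0.111,0,-1,0,-0.002,0,0,-0.222,0,-1,0,-0.0033,0,0,-0.333,0,-1,0,-0.0044,0,0,-0.444,0,-1,0,-0.0056,0,0,-0.556,0,-1,0,-0.0067,0,0,-0.667,0,-1,0,-0.0078,0,0,-0.778,0,-1,0,-0.0089,0,0,-0.889,0,-1,0,-0.01,0,0,-1,0,-1,0,-0.01,0,0,-1,0]
}}

```text
time: 24.5
position: [0.516, -0.2265, 0.3396]
eef_rot: [-1.571, 0.002, -2.13]
wrist_force: [2.3, 1.9, 1.9]
width: 0.0233
```

```bash
python3 -c "
from h import *
tq(3)
rel(*dn(-121,.3397))"
```

```text
t 24.60 pos [ 0.5161 -0.2265  0.3396] yaw -122.19 F [1.7  1.59 2.22] T [ 0.38  -0.191  0.016] Tz [0.014 0.007 0.028] w 0.0234 q7 -0.37
t 24.6 shift [ 0.008 -0.    -0.004] turn [ 0.001 -0.026 -0.002] pos [ 0.5161 -0.2265  0.3396] F [1.7  0.91 2.44] T [ 0.434 -0.146  0.028] w 0.0234
```

Call:
{"op": "drive_tool", "data": {
  "moves": [1,0,0,0,0,0,0,1,0,0,0,0,0,0,1,0,0,0,0,0,0,1,0,0,0,0,0,0,1,0,0,0,0,0,0,1,0,-0.15,0,0,0,0,1,0,-0.4,0,0,0,0,1,0,-0.7,0,0,0,0,1,0,-0.9,0,0,0,0,1,0,-0.9,0,0,0,0]
}}

```text
time: 25.6
position: [0.5166, -0.2268, 0.4792]
eef_rot: [-1.564, 0.003, -2.133]
wrist_force: [0.9, -0.8, -0.4]
width: 0.0853
```

```bash
python3 -c "
from h import *
print(monitor.observe()['position'],monitor.observe()['time'])
for n,b,s in(('top',(150,170,250,290),5),('side',(200,170,320,290),6)):
    p,d=snapshot(n); crop(p,b,s,f'pics/{n}14.png'); cv2.imwrite(f'pics/{n}14f.png',p[:,:,::-1]); np.save(f'{n}14.npy',d)
from line import prof
prof('side','pics/side14f.png',(-.04,-.015))
"
```

```text
[ 0.51661413 -0.22680528  0.47917445] 25.6
side (-0.04, -0.015) edges -15.2 25.3 line 13.61 depth 22 angle right of up -14.7 (calib-only 2.7)
```

View pics/side14.png

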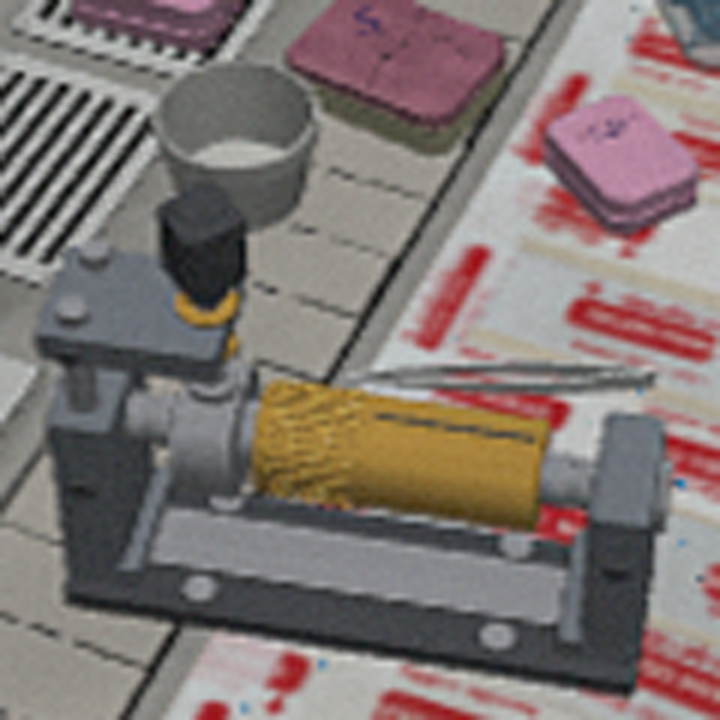

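View pics/top14.png

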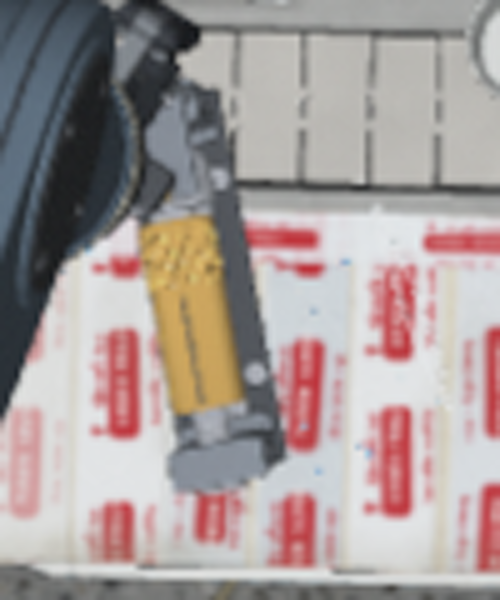

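```bash
python3 -c "
from h import *
for f in('side0','side14'):
    P=cloud('side',np.load(f+'.npy')); h=(P[...,2]>.168)&(P[...,2]<.22)&(abs(P[...,0]-.515)<.02)&(abs(P[...,1]+.226)<.02)
    z=P[h][:,2]; print(f,h.sum(),np.percentile(z,[50,90,95,98]), np.median(z[z>np.percentile(z,98)-.004]))
p=cv2.imread('pics/side14f.png'); crop(p[:,:,::-1],(222,196,246,224),20,'pics/head14.png')
for a in(-42,-32,-22):
    t=np.radians(a);Rm=np.array([[np.cos(t),-np.sin(t)],[np.sin(t),np.cos(t)]]); q=np.array([[1,1],[1,-1],[-1,-1],[-1,1]])*.012@Rm.T+[.515,-.2265]
    print(a,np.round((proj('side',np.c_[q,[.194]*4])-(222,196)+.5)*20).tolist())
"
```

```text
side0 233 [0.19019516 0.19780113 0.19854345 0.199081  ] 0.1971615021319183
side14 212 [0.18749257 0.19394909 0.19489499 0.19538024] 0.19352339125537565
-42 [[77.0, 126.0], [303.0, 56.0], [394.0, 210.0], [165.0, 282.0]]
-32 [[67.0, 146.0], [274.0, 51.0], [403.0, 189.0], [194.0, 288.0]]
-22 [[62.0, 167.0], [245.0, 49.0], [407.0, 168.0], [224.0, 290.0]]
```

View pics/head14.png

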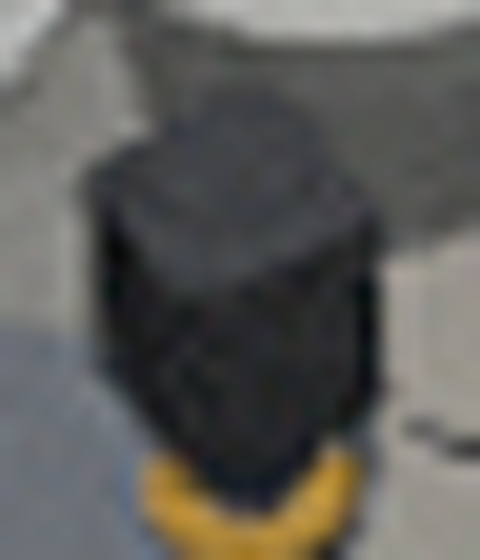

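```bash
python3 -c "
from station import order,monitor
print(order.hand_in(),monitor.observe()['time'])"
```

```text
the job is handed in; nothing more can be done
the job is handed in; nothing more can be done
```

The job is done and handed in at about 26 s: the roller's flat faces up, and the keeper screw was bottomed on it, then backed off a quarter turn. No verdict was reported.

- **Roller:** I turned it about 57° in two grips. Measured against the drum's edges, the scribed line sits at about 0° from up in the side camera. In the top camera it sits at about 3° left, so the two disagree slightly. The line did not move measurably while the screw was run down or afterwards.
- **Keeper screw, running down:** I turned it clockwise about 208°, a drop of about 6.9 mm, until the torque rose. This is within the stated 5–8 mm. Stopping on the collar's round would have come 4 mm sooner, so it landed on the flat.
- **Torque at the stop:** The readings were noisy. They averaged 0.14 N m, with the last ones nearer 0.18, so the stop may have been slightly above the 0.12–0.15 band.
- **Backing off:** I then turned it back 89.9° as measured at the tool. In the last pictures the head is about 3.6 mm below its starting height (3.9 expected) and at the expected angle.
- **Forces and surroundings:** The highest wrist force I read was about 40 N, when joint 6 reached the edge of its range during the first roller turn. I eased off straight away. In the last views the pot, the moulds in view and the tweezers look unmoved. The gripper was left open, well above the head and touching nothing.

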